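# Pack the slide magazines into the dry chest and bolt it

### The arm

A 6-joint arm with a two-finger parallel gripper is mounted at the origin on the work surface. World frame = base frame: x ahead of the robot, y to its left, z up, the work surface at z = 0. Lengths are in m, angles in degrees, forces in N, time in s.
With the tool pointing down it reaches from about 0.35 to 0.875 m from the base axis. Payload 4.2 kg.
Tool frame: the origin (TCP) lies midway between the tips of the shut fingers; the grasp point (between the pads) lies 19 mm behind it; z points along the fingers, y is the line along which they close (so a half turn about z gives the same grasp; the last joint's range is limited). The gripper opens to 87 mm and grips with 3 to 60 N. Pads are 19 mm wide; open, the fingers measure 117 mm over their backs; the gripper's body (75 mm by 190 mm) begins 51 mm behind the grasp point.
Start: joints at [-59.439, 22.042, 0.453, 0, -68.411, -14.817], TCP at [0.17, -0.602, 0.223] pointing down, gripper open.
Joint ranges: [-179.83, 179.83], [-69.29, 118.12], [-61.27, 80.66], [-181.25, 117.63], [-171.15, -9.14], [-177.46, 177.46]. Speed limits (degrees/s): [159.86, 159.86, 180, 180, 180, 180].

### API

Orientations are given as a 3x3 rotation matrix whose columns are the frame's x, y, z axes.
In Python, from station import sense, capture, camera_params, finish_job gives the robot as it stands.
- The arm moves only by the tool drive_tool, never from a script. Its argument "rows" is a list of rows, each an object of numbers: "tx", "ty", "tz": the shift along the tool's x, y, z in cm; "ax", "ay", "az": the turn, a rotation vector about the tool's x, y, z in rad; "claw": the finger opening in cm, from 0 to 8.7. In form: [{"tx": .., "ty": .., "tz": .., "ax": .., "ay": .., "az": .., "claw": ..}, ...]. A call has 1 to 10 rows; each row shifts and turns the commanded pose from where the row before left it, along the tool's axes as they then stand; what a row does not reach is not made up. A row lasts 1/12 s, in which the tool goes at most 41.7 mm and 7.16 degrees, less where a joint would pass 70% of its speed; a pose out of reach is approached as far as the arm can. A call with a gripper value outside its range is refused whole. The fingers move at their own pace and stop on an object; the grip force is fixed at half the most. Time passes only in rows, so rows that do not move let the fingers close. It gives the time, the measured TCP pose, the force, the opening and the grip force at its end, in the units of the state.
- sense(): the state, without advancing time (a new reading comes with each control period).
- capture(name): name is "scene" or "top" or "wrist"; returns (picture, depth): 420x560x3 uint8, red, green, blue; 420x560 float32, m along the optical axis (not along the pixel's ray), 0 where there is no reading.
- camera_params(name): a dict with "intrinsics" (3x3 intrinsics, pixels), "R" (3x3) and "t" (3): a world point X has camera coordinates R X + t; the wrist camera has in their place "tool_from_camera" (4x4, takes a point from camera to tool coordinates, whose origin is the TCP and whose axes are the flange's). Camera axes: x right, y down, z forward; pixel columns grow to the right and rows downward; lengths in m; the calibration is good to about 2 mm. A picture is of the moment at which its call begins: read the wrist's pose just before it. camera_params takes no time and is no camera call.
- finish_job(): hands the job in; it is judged then, once.
The state is a dict: "time_s": time; "joints": joint angles; "joint_velocities": joint speeds; "effort": joint torques, N m; "tcp_pos": TCP position; "ee_rot": TCP orientation; "wrist_force": force on the tool from outside, world axes, zero at the start; "moment": the same for the moment, N m; "gripper_width": opening from 0.0 (shut) to 1.0 (fully open); "gripper_force": force on a finger pad.
Only numpy, scipy, OpenCV 4.12 (cv2) and the standard library are available. Lean on these libraries where they do the work, as an engineer would, in place of code of your own. Each camera call takes 0.05 s, during which the arm holds its last target. There are 200 camera calls.

### The job

Unload the slide magazines from the dock: push each loaded bay's ejector slide forward to bring its magazine out. Put every magazine, with the blue one standing on the bench, upright side by side on the floor of the dry chest, setting each down rather than dropping it; then shut the lid, and only then push both barrel bolts fully home into their keepers. Leave the other things on the bench where they are.

Things in the scene. Friction and masses are not known exactly. Their poses are not given: they have to be found in the camera images.
- dock: Fixed painted metal dock, 180 wide (y); origin on the table; its -x looks to the robot, give or take its yaw. Open apron, no lip, 6 above the table: x -0.1225 to -0.0375. Hood over three bays: x -0.0375 to +0.0725, top 69 mm above the table, ceiling 62. Bays 0, 1, 2, 40 wide, run along x at y = -0.062, 0, +0.062. A magazine in its bay lies wholly under the hood, out of reach from above.
- ejector0 (a joint): Travel of bay 0's ejector slide, m (bay at dock y = -0.062): 0 = sprung back at the rear, 0.085 = at its front stop. Its plate pushes the magazine out; a spring (1.5 N rising to 5 N) brings the slide back when let go, the magazine stays out: a full stroke leaves its centre at dock x = -0.069, 16 mm of it still under the hood, so draw it 25 mm or more along -x before lifting.
- ejector1 (a joint): Travel of bay 1's ejector slide, m (bay at dock y = +0.000): 0 = sprung back at the rear, 0.085 = at its front stop. Its plate pushes the magazine out; a spring (1.5 N rising to 5 N) brings the slide back when let go, the magazine stays out: a full stroke leaves its centre at dock x = -0.069, 16 mm of it still under the hood, so draw it 25 mm or more along -x before lifting.
- ejector2 (a joint): Travel of bay 2's ejector slide, m (bay at dock y = +0.062): 0 = sprung back at the rear, 0.085 = at its front stop. Its plate pushes the magazine out; a spring (1.5 N rising to 5 N) brings the slide back when let go, the magazine stays out: a full stroke leaves its centre at dock x = -0.069, 16 mm of it still under the hood, so draw it 25 mm or more along -x before lifting.
- ejector0_tab (a point): Middle of the top edge of the orange thumb tab of ejector 0: an upright plate 24 wide (dock y), 8 thick (dock x), standing 28 mm above the hood, top 96 mm above the table; at dock x = +0.0665 when sprung back; moves along dock -x when pushed from behind.
- ejector1_tab (a point): Middle of the top edge of the orange thumb tab of ejector 1: an upright plate 24 wide (dock y), 8 thick (dock x), standing 28 mm above the hood, top 96 mm above the table; at dock x = +0.0665 when sprung back; moves along dock -x when pushed from behind.
- ejector2_tab (a point): Middle of the top edge of the orange thumb tab of ejector 2: an upright plate 24 wide (dock y), 8 thick (dock x), standing 28 mm above the hood, top 96 mm above the table; at dock x = +0.0665 when sprung back; moves along dock -x when pushed from behind.
- mag_a: Green slide magazine: plastic rack of glass slides, body 95 long (its x) x 36 wide (y) x 28 high; along the middle of its top a solid handle rib 54 long (x) x 12 thick (y) x 28 high, so 56 high over all. 100 to 200 g. Origin: centre of its underside, z up. Starts in one of the dock's bays, lengthwise, its centre at dock x = +0.015, 6 mm above the table; None at the start = absent, its bay empty.
- mag_b: Yellow slide magazine: plastic rack of glass slides, body 95 long (its x) x 36 wide (y) x 28 high; along the middle of its top a solid handle rib 54 long (x) x 12 thick (y) x 28 high, so 56 high over all. 100 to 200 g. Origin: centre of its underside, z up. As the green one: in one of the bays, or absent.
- mag_c: Red slide magazine: plastic rack of glass slides, body 95 long (its x) x 36 wide (y) x 28 high; along the middle of its top a solid handle rib 54 long (x) x 12 thick (y) x 28 high, so 56 high over all. 100 to 200 g. Origin: centre of its underside, z up. As the green one: in one of the bays, or absent.
- mag_d: Blue slide magazine: plastic rack of glass slides, body 95 long (its x) x 36 wide (y) x 28 high; along the middle of its top a solid handle rib 54 long (x) x 12 thick (y) x 28 high, so 56 high over all. 100 to 200 g. Origin: centre of its underside, z up. Always present; starts standing free, upright, on the bench between dock and chest.
- chest: Fixed blue dry-storage chest, 207 deep (x) x 224 wide (y) x 80 high; origin on the table under its middle, -x looking to the robot, give or take its yaw. Front part, x -0.1035 to -0.0185: a closed deck 80 mm high with a dial and the two bolts. Rear part, x -0.0185 to +0.1035: the open-topped store, walls 6 thick.
- chest_floor (a point): Middle of the store's inner floor (chest x = +0.0425, 10 mm above the table). Axes as the chest's. The inner floor measures 110 (x) x 212 (y), the walls rise 70 above it: room for four magazines lying along x side by side.
- lid (a joint): Clear lid's angle, rad: 0 shut, 1.57 upright (starts about there), stop 1.75. Plate 122 x 224 x 6, 0.3 kg, hinged on the store's far top edge (chest x +0.1035, height 80, along y). Friction 0.12 N m; below 0.9 it sinks shut. On its outer face: bar handle 60 long (y) at mid width, 28 high, 16 to 28 mm in from the free edge; keepers at y +-0.085, 20 high, within 18 mm of that edge; else bare.
- bolt_left (a joint): Travel of the left barrel bolt, m (at chest y = +0.085): 0 = drawn fully back, 0.034 = against its stop, tip right through the keeper on the lid. Slides along chest +x with 2 N of friction and stays where left; starts at 0 to 0.007. Brass bolt 10 mm thick in steel hoops on the deck, hoops' top 97 mm above the table.
- bolt_right (a joint): Travel of the right barrel bolt, m (at chest y = -0.085): 0 = drawn fully back, 0.034 = against its stop, tip right through the keeper on the lid. Slides along chest +x with 2 N of friction and stays where left; starts at 0 to 0.007. Brass bolt 10 mm thick in steel hoops on the deck, hoops' top 97 mm above the table.
- bolt_left_knob (a point): Top centre of the left bolt's upright brass knob: stem 12 thick, head 18 thick and 14 high, top 130 mm above the table (bolt axis 90), at chest x = -0.0775 when drawn fully back. Behind it (chest -x) nothing is higher than the hoop's 97 mm.
- bolt_right_knob (a point): Top centre of the right bolt's upright brass knob: stem 12 thick, head 18 thick and 14 high, top 130 mm above the table (bolt axis 90), at chest x = -0.0775 when drawn fully back. Behind it (chest -x) nothing is higher than the hoop's 97 mm.
- oil_bottle: Bystander: small amber bottle, 36 across x 85 high, upright; origin under its centre.
- canister: Bystander: black objective canister, 42 across x 70 high, upright; origin under its centre.
- petri: Bystander: closed clear dish, 90 across x 15 high; origin under its centre.
- tissue_box: Bystander: cardboard box of lens tissue, 75 x 110 x 45 high; origin under its centre.

How it is judged:
By the outcome, as a careful person would: the job done as asked, in the order asked, and still so for the second after the job is handed in, with the robot touching nothing.
Of mag_a, mag_b, mag_c only 2 to 3 are there at a start; the rules pass over those that are not, and their reading is None.
At some moment in a run one of mag_d may be knocked a few centimetres aside while the robot is not near it.
It also fails if it takes over 208 s, if anything falls off the work surface, if the arm or the gripper's body presses on something with over 40 N, if the wrist force passes 120 N, or if a joint passes its speed limit or range.

## Working session

There is one attempt and no reset: what is moved stays moved. The work goes in short steps, Python scripts to look and compute and a tool call to move; the robot and the scene stay as the last step left them, time stands still between calls to the robot, and variables do not carry over. Pictures are saved under pics/ and viewed, at most 14 in all, crops included, and the job is handed in when it is done.

Besides the shell and the picture viewer there is one more tool, called after ">>>" as name(argument=value, ...), one argument or row to a line, values as JSON. drive_tool: Moves the arm, as the interface text tells. Its arguments: {"type":"object","properties":{"rows":{"type":"array"}},"required":["rows"]}

```bash
mkdir -p pics; ls; cat > h.py <<'E'
import numpy as np, cv2
from station import sense, capture, camera_params, finish_job
def cloud(name):
    s=sense(); p=camera_params(name); im,d=capture(name)
    K=np.array(p["intrinsics"]); v,u=np.mgrid[:420,:560]
    c=np.stack([(u-K[0,2])*d/K[0,0],(v-K[1,2])*d/K[1,1],d],-1)
    if name=="wrist":
        T=np.array(p["tool_from_camera"]); w=c@T[:3,:3].T+T[:3,3]
        w=w@np.array(s["ee_rot"]).T+np.array(s["tcp_pos"])
    else: w=(c-np.array(p["t"]))@np.array(p["R"])
    w[d==0]=np.nan
    return im,w
def save(n,im): cv2.imwrite(f"pics/{n}.png",im[...,::-1])
E
python3 - <<'E'
from h import *
s=sense();print({k:np.round(v,3).tolist() for k,v in s.items()})
for n in("top","scene"):
    im,w=cloud(n);np.savez(f"{n}0.npz",im=im,w=w);save(n+"0",im)
E
```

```text
pics
{'time_s': 0.0, 'joints': [-59.438, 22.091, 0.378, -0.03, -68.412, -14.818], 'joint_velocities': [-0.002, -0.042, -0.07, -0.025, 0.042, 0.031], 'effort': [-0.0, -39.066, 18.741, 4.22, 0.011, -0.0], 'tcp_pos': [0.169, -0.601, 0.221], 'ee_rot': [[-0.963, -0.271, -0.001], [-0.271, 0.963, 0.002], [0.0, 0.002, -1.0]], 'wrist_force': [0.026, -0.124, -0.489], 'moment': [-0.003, -0.036, 0.02], 'gripper_force': 0.0, 'gripper_width': 1.001}
```

View pics/top0.png

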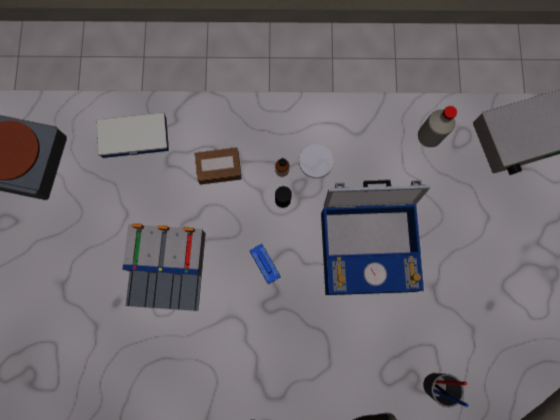

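View pics/scene0.png

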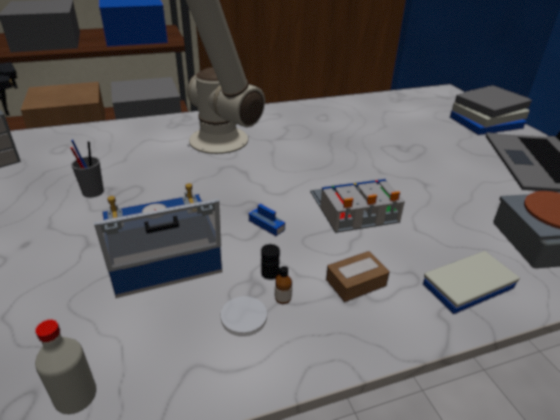

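The top view shows the dock at lower left (hood around (165,248), tabs at (138,227), (163,228) and (188,229)). The chest is at right (bolt knobs near (340,275) and (413,275)) and the blue magazine is at (265,263). Green and red windows show in the outer bays; the middle one is unclear.

```bash
python3 - <<'E'
from h import *
z=np.load("top0.npz");im=z["im"].astype(int);w=z["w"]
R,G,B=im[...,0],im[...,1],im[...,2]
def rep(n,m):
    P=w[m]; r=cv2.minAreaRect(P[:,:2].astype(np.float32)); v,u=np.nonzero(m)
    print(n,m.sum(),"px",u.mean().round(),v.mean().round(),"mean",P.mean(0).round(4),"rect",np.round(r[0],4),np.round(r[1],4),round(r[2],2))
v,u=np.mgrid[:420,:560]
def box(a,b,c,d): return (u>=a)&(u<b)&(v>=c)&(v<d)
Z=w[...,2]
D=box(110,215,215,315)
rep("hood",D&(abs(Z-.069)<.006)); rep("apron",D&(abs(Z-.006)<.004)&(v>265)&(G<110)&(R<110)) 
rep("tabs",D&(Z>.085))
for a,b in((125,150),(150,175),(175,200)): rep("tab",box(a,b,215,240)&(Z>.082)&(R>B+50))
bl=box(240,290,235,290)&(B>R+40); rep("blue",bl); rep("bluerib",bl&(Z>.045)); 
C=box(310,435,170,305)
rep("chest",C&(abs(Z-.08)<.008)&(B>R+30))
for a,b in((325,350),(400,425)): rep("knob",box(a,b,250,300)&(Z>.118))
rep("lidtop",C&(Z>.19))
rep("storefloor",box(335,410,215,255)&(Z<.02))
print("scene pt",w[150:160:9,280], w[300,163],w[40,300])
E
python3 - <<'E'
import cv2
a=cv2.imread('pics/top0.png')
c=[cv2.resize(a[210:320,110:220],(400,400),interpolation=cv2.INTER_CUBIC),cv2.resize(a[175:305,310:440],(400,400),interpolation=cv2.INTER_CUBIC)]
cv2.imwrite('pics/crop0.png',cv2.hconcat(c))
E
```

```text
hood 2887 px 162.0 250.0 mean [0.5336 0.2566 0.0692] rect [0.5368 0.257 ] [0.1822 0.1115] 86.45
apron 2114 px 163.0 290.0 mean [0.4402 0.2636 0.0067] rect [0.4513 0.2772] [0.2131 0.11  ] 87.18
tabs 122 px 162.0 227.0 mean [0.5851 0.2541 0.0956] rect [0.5852 0.2531] [0.1476 0.009 ] 86.31
tab 37 px 137.0 225.0 mean [0.5878 0.3148 0.095 ] rect [0.5876 0.315 ] [0.007  0.0223] 2.77
tab 34 px 163.0 227.0 mean [0.5844 0.2532 0.0954] rect [0.5851 0.2528] [0.0207 0.0068] 85.72
tab 36 px 189.0 229.0 mean [0.5809 0.1915 0.0954] rect [0.5813 0.1913] [0.0075 0.0218] 0.02
blue 568 px 265.0 263.0 mean [nan nan nan] rect [0.507  0.0116] [0.0948 0.0355] 29.89
bluerib 113 px 265.0 262.0 mean [0.5075 0.0111 0.0569] rect [0.508  0.0112] [0.0541 0.0121] 30.3
chest 2875 px 373.0 263.0 mean [ 0.5038 -0.247   0.0808] rect [ 0.5401 -0.2469] [0.207  0.2255] 2.39
knob 52 px 342.0 278.0 mean [ 0.4652 -0.1643  0.1309] rect [ 0.4652 -0.1644] [0.0159 0.0163] 45.44
knob 57 px 416.0 276.0 mean [ 0.4688 -0.3332  0.1295] rect [ 0.4693 -0.3336] [0.0157 0.0165] 80.52
lidtop 545 px 378.0 187.0 mean [ 0.6581 -0.2405  0.1996] rect [ 0.6633 -0.2416] [0.0225 0.2242] 2.31
storefloor 2837 px 371.0 234.0 mean [ 0.5848 -0.2574  0.0111] rect [ 0.5845 -0.2577] [0.1007 0.1893] 1.25
scene pt [[ 0.80846128 -0.02602722 -0.00135813]
 [ 0.75540375 -0.02490022  0.09080296]] [0.41604511 0.26158625 0.00969911] [ 1.54888329 -0.1203622  -0.74912208]
```

View pics/crop0.png

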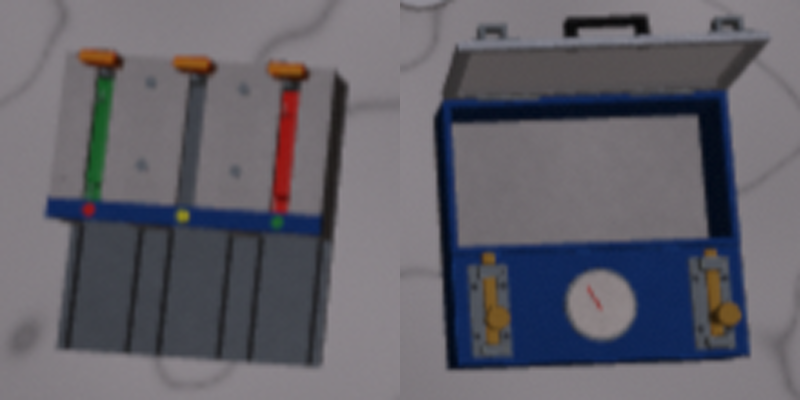

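```bash
cat >> h.py <<'E'
FR={"dock":((.519,.2575),-3.45),"chest":((.540,-.247),2.39),"world":((0,0),0.)}
def w2f(f,p):
    o,a=FR[f];a=np.radians(a);d=np.array(p[:2])-o
    return np.array([d[0]*np.cos(a)+d[1]*np.sin(a),-d[0]*np.sin(a)+d[1]*np.cos(a)])
def f2w(f,p):
    o,a=FR[f];a=np.radians(a)
    return np.array([o[0]+p[0]*np.cos(a)-p[1]*np.sin(a),o[1]+p[0]*np.sin(a)+p[1]*np.cos(a)])
def go(f,x,y,z,yaw=None):
    """yaw: deg of tool -x axis (world); default the frame's"""
    s=sense();R=np.array(s["ee_rot"]);p=np.array(s["tcp_pos"])
    yaw=FR[f][1] if yaw is None else yaw
    cur=np.degrees(np.arctan2(-R[1,0],-R[0,0])); az=-(yaw-cur); az=(az+90)%180-90
    yr=np.radians(cur-az); T=np.array([[-np.cos(yr),-np.sin(yr),0],[-np.sin(yr),np.cos(yr),0],[0,0,-1]])
    d=np.r_[f2w(f,(x,y)),z]-p
    print("t",round(s["time_s"],1),"pos in frame",w2f(f,p).round(4),p[2].round(4),"| az rad",np.radians(az).round(3),"then tool cm",(T.T@d*100).round(2),"dist",np.linalg.norm(d).round(3),"F",np.round(s["wrist_force"],1),"tilt",R[:2,2].round(4))
E
python3 - <<'E'
from h import *
go("dock",.1,-.062,.22)
E
```

```text
t 0.1 pos in frame [-0.2972 -0.878 ] 0.2216 | az rad 0.335 then tool cm [-39.72  81.6    0.16] dist 0.908 F [-0.9  0.1 -0.2] tilt [-0.0006  0.0019]
```

>>> drive_tool(
  rows=[
    {"az": 0.112, "claw": 0},
    {"az": 0.112, "claw": 0},
    {"az": 0.111, "claw": 0},
    {"tx": -1.8, "ty": 3.7, "claw": 0},
    {"tx": -1.8, "ty": 3.7, "claw": 0},
    {"tx": -1.8, "ty": 3.7, "claw": 0},
    {"tx": -1.8, "ty": 3.7, "claw": 0},
    {"tx": -1.8, "ty": 3.7, "claw": 0},
    {"tx": -1.8, "ty": 3.7, "claw": 0},
    {"tx": -1.8, "ty": 3.7, "claw": 0},
  ],
)

```text
invalid input at $.rows[0]: expected keys tx, ty, tz, ax, ay, az, claw
```

>>> drive_tool(
  rows=[
    {"tx": -1.8, "ty": 3.7, "claw": 0},
    {"tx": -1.8, "ty": 3.7, "claw": 0},
    {"tx": -1.8, "ty": 3.7, "claw": 0},
    {"tx": -1.8, "ty": 3.7, "claw": 0},
    {"tx": -1.8, "ty": 3.7, "claw": 0},
    {"tx": -1.8, "ty": 3.7, "claw": 0},
    {"tx": -1.8, "ty": 3.7, "claw": 0},
    {"tx": -1.8, "ty": 3.7, "claw": 0},
    {"tx": -1.8, "ty": 3.7, "claw": 0},
    {"tx": -1.8, "ty": 3.7, "claw": 0},
  ],
)

```text
invalid input at $.rows[0]: expected keys tx, ty, tz, ax, ay, az, claw
```

>>> drive_tool(
  rows=[
    {"tx": -1.8, "ty": 3.7, "claw": 0},
    {"tx": -1.8, "ty": 3.7, "claw": 0},
    {"tx": -1.8, "ty": 3.7, "claw": 0},
    {"tx": -1.8, "ty": 3.7, "claw": 0},
    {"claw": 0},
    {"claw": 0},
  ],
)

```text
invalid input at $.rows[0]: expected keys tx, ty, tz, ax, ay, az, claw
```

```bash
python3 - <<'E'
from h import *
go("dock",.1,-.062,.080)
E
```

```text
t 0.1 pos in frame [-0.2972 -0.878 ] 0.2216 | az rad 0.335 then tool cm [-39.72  81.6   14.16] dist 0.919 F [-0.9  0.1 -0.2] tilt [-0.0006  0.0019]
```

>>> drive_tool(
  rows=[
    {"tx": 0, "ty": 0, "tz": 0, "ax": 0, "ay": 0, "az": 0.112, "claw": 0},
    {"tx": 0, "ty": 0, "tz": 0, "ax": 0, "ay": 0, "az": 0.112, "claw": 0},
    {"tx": 0, "ty": 0, "tz": 0, "ax": 0, "ay": 0, "az": 0.111, "claw": 0},
    {"tx": -1.8, "ty": 3.7, "tz": 0, "ax": 0, "ay": 0, "az": 0, "claw": 0},
    {"tx": -1.8, "ty": 3.7, "tz": 0, "ax": 0, "ay": 0, "az": 0, "claw": 0},
    {"tx": -1.8, "ty": 3.7, "tz": 0, "ax": 0, "ay": 0, "az": 0, "claw": 0},
    {"tx": -1.8, "ty": 3.7, "tz": 0, "ax": 0, "ay": 0, "az": 0, "claw": 0},
    {"tx": -1.8, "ty": 3.7, "tz": 0, "ax": 0, "ay": 0, "az": 0, "claw": 0},
    {"tx": -1.8, "ty": 3.7, "tz": 0, "ax": 0, "ay": 0, "az": 0, "claw": 0},
    {"tx": -1.8, "ty": 3.7, "tz": 0, "ax": 0, "ay": 0, "az": 0, "claw": 0},
  ],
)

```text
time_s: 0.93
tcp_pos: [0.3112, -0.3486, 0.2223]
ee_rot: [[-0.998, 0.061, -0.0], [0.061, 0.998, 0.0], [0.0, 0.0, -1.0]]
wrist_force: [0.9, 0.4, 0.4]
gripper_width: 0.321
gripper_force: 0.0
```

>>> drive_tool(
  rows=[
    {"tx": -1.8, "ty": 3.7, "tz": 0, "ax": 0, "ay": 0, "az": 0, "claw": 0},
    {"tx": -1.8, "ty": 3.7, "tz": 0, "ax": 0, "ay": 0, "az": 0, "claw": 0},
    {"tx": -1.8, "ty": 3.7, "tz": 0, "ax": 0, "ay": 0, "az": 0, "claw": 0},
    {"tx": -1.8, "ty": 3.7, "tz": 0, "ax": 0, "ay": 0, "az": 0, "claw": 0},
    {"tx": -1.8, "ty": 3.7, "tz": 0, "ax": 0, "ay": 0, "az": 0, "claw": 0},
    {"tx": -1.8, "ty": 3.7, "tz": 0, "ax": 0, "ay": 0, "az": 0, "claw": 0},
    {"tx": -1.8, "ty": 3.7, "tz": 0, "ax": 0, "ay": 0, "az": 0, "claw": 0},
    {"tx": -1.8, "ty": 3.7, "tz": 0, "ax": 0, "ay": 0, "az": 0, "claw": 0},
    {"tx": -1.8, "ty": 3.7, "tz": 0, "ax": 0, "ay": 0, "az": 0, "claw": 0},
    {"tx": -1.8, "ty": 3.7, "tz": 0, "ax": 0, "ay": 0, "az": 0, "claw": 0},
  ],
)

```text
time_s: 1.77
tcp_pos: [0.5131, 0.01, 0.2224]
ee_rot: [[-0.998, 0.06, -0.0], [0.06, 0.998, -0.0], [0.0, -0.0, -1.0]]
wrist_force: [2.1, -1.1, -0.1]
gripper_width: 0.007
gripper_force: 0.0
```

>>> drive_tool(
  rows=[
    {"tx": -1.8, "ty": 3.7, "tz": 0, "ax": 0, "ay": 0, "az": 0, "claw": 0},
    {"tx": -1.8, "ty": 3.7, "tz": 0, "ax": 0, "ay": 0, "az": 0, "claw": 0},
    {"tx": -1.8, "ty": 3.7, "tz": 0, "ax": 0, "ay": 0, "az": 0, "claw": 0},
    {"tx": -1.8, "ty": 3.7, "tz": 0, "ax": 0, "ay": 0, "az": 0, "claw": 0},
    {"tx": -1.8, "ty": 3.7, "tz": 0, "ax": 0, "ay": 0, "az": 0, "claw": 0},
    {"tx": 0, "ty": 0, "tz": 0, "ax": 0, "ay": 0, "az": 0, "claw": 0},
    {"tx": 0, "ty": 0, "tz": 0, "ax": 0, "ay": 0, "az": 0, "claw": 0},
  ],
)

```text
time_s: 2.35
tcp_pos: [0.614, 0.1891, 0.2205]
ee_rot: [[-0.998, 0.058, -0.003], [0.058, 0.998, -0.001], [0.003, -0.001, -1.0]]
wrist_force: [0.4, -0.7, 0.5]
gripper_width: 0.008
gripper_force: 0.0
```

```bash
python3 - <<'E'
from h import *
go("dock",.1,-.062,.080)
im,w=cloud("wrist");save("w1",im)
E
```

```text
t 2.4 pos in frame [ 0.0989 -0.0626] 0.2205 | az rad 0.002 then tool cm [-0.11  0.06 14.05] dist 0.14 F [ 0.4 -0.7  0.5] tilt [-0.0027 -0.0012]
```

View pics/w1.png

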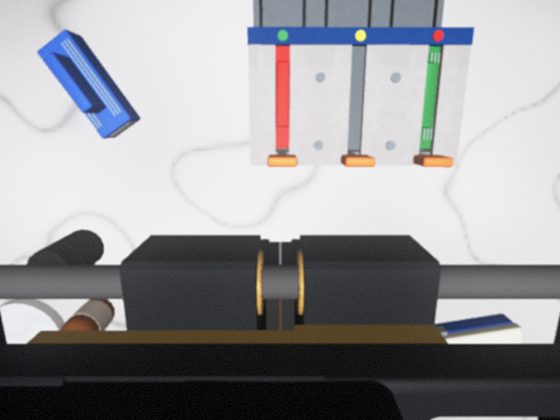

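The wrist view shows red in bay 0 (tab at (283,160)) and green in bay 2 (tab at (433,160)). The middle slot is bare grey, so bay 1 is empty. The gripper is well lined up behind the bay 0 tab.

>>> drive_tool(
  rows=[
    {"tx": 0, "ty": 0, "tz": 3.5, "ax": 0, "ay": 0, "az": 0, "claw": 0},
    {"tx": 0, "ty": 0, "tz": 3.5, "ax": 0, "ay": 0, "az": 0, "claw": 0},
    {"tx": 0, "ty": 0, "tz": 3.5, "ax": 0, "ay": 0, "az": 0, "claw": 0},
    {"tx": 0, "ty": 0, "tz": 3.5, "ax": 0, "ay": 0, "az": 0, "claw": 0},
    {"tx": 0, "ty": 0, "tz": 0, "ax": 0, "ay": 0, "az": 0, "claw": 0},
    {"tx": 1, "ty": 0, "tz": 0, "ax": 0, "ay": 0, "az": 0, "claw": 0},
    {"tx": 1, "ty": 0, "tz": 0, "ax": 0, "ay": 0, "az": 0, "claw": 0},
    {"tx": 1, "ty": 0, "tz": 0, "ax": 0, "ay": 0, "az": 0, "claw": 0},
    {"tx": 1, "ty": 0, "tz": 0, "ax": 0, "ay": 0, "az": 0, "claw": 0},
    {"tx": 1, "ty": 0, "tz": 0, "ax": 0, "ay": 0, "az": 0, "claw": 0},
  ],
)

```text
time_s: 3.23
tcp_pos: [0.5645, 0.1901, 0.0847]
ee_rot: [[-0.998, 0.06, 0.004], [0.06, 0.998, 0.001], [-0.004, 0.001, -1.0]]
wrist_force: [3.1, -3.4, 1.6]
gripper_width: 0.007
gripper_force: 2.2
```

>>> drive_tool(
  rows=[
    {"tx": 1, "ty": 0, "tz": 0, "ax": 0, "ay": 0, "az": 0, "claw": 0},
    {"tx": 1, "ty": 0, "tz": 0, "ax": 0, "ay": 0, "az": 0, "claw": 0},
    {"tx": 1, "ty": 0, "tz": 0, "ax": 0, "ay": 0, "az": 0, "claw": 0},
    {"tx": 1, "ty": 0, "tz": 0, "ax": 0, "ay": 0, "az": 0, "claw": 0},
    {"tx": 0.5, "ty": 0, "tz": 0, "ax": 0, "ay": 0, "az": 0, "claw": 0},
    {"tx": 0.2, "ty": 0, "tz": 0, "ax": 0, "ay": 0, "az": 0, "claw": 0},
    {"tx": 0, "ty": 0, "tz": 0, "ax": 0, "ay": 0, "az": 0, "claw": 0},
  ],
)

```text
time_s: 3.82
tcp_pos: [0.5175, 0.1934, 0.0844]
ee_rot: [[-0.998, 0.059, 0.003], [0.059, 0.998, 0.001], [-0.003, 0.002, -1.0]]
wrist_force: [3.9, -2.3, 1.0]
gripper_width: 0.007
gripper_force: 2.1
```

```bash
python3 - <<'E'
from h import *
go("dock",-.005,-.062,.080)
im,w=cloud("top");z=w[...,2]
m=np.zeros(z.shape,bool);m[205:270,125:210]=1;m&=(z>.085)&(z<.1)&(im[...,0].astype(int)>im[...,2]+50)
for p in w[m][::6]: print(w2f("dock",p).round(3),end=" ")
E
```

```text
t 3.8 pos in frame [ 0.0024 -0.0641] 0.0844 | az rad 0.001 then tool cm [0.74 0.21 0.44] dist 0.009 F [ 3.9 -2.3  1. ] tilt [0.0034 0.0014]
```

>>> drive_tool(
  rows=[
    {"tx": 0.4, "ty": 0.1, "tz": 0.1, "ax": 0, "ay": 0, "az": 0, "claw": 0},
    {"tx": 0.3, "ty": 0.1, "tz": 0, "ax": 0, "ay": 0, "az": 0, "claw": 0},
    {"tx": 0, "ty": 0, "tz": 0, "ax": 0, "ay": 0, "az": 0, "claw": 0},
  ],
)

```text
time_s: 4.12
tcp_pos: [0.5113, 0.1958, 0.0828]
ee_rot: [[-0.998, 0.059, 0.003], [0.059, 0.998, 0.001], [-0.003, 0.001, -1.0]]
wrist_force: [5.5, -3.1, 3.0]
gripper_width: 0.005
gripper_force: 2.7
```

>>> drive_tool(
  rows=[
    {"tx": 0.2, "ty": 0, "tz": 0, "ax": 0, "ay": 0, "az": 0, "claw": 0},
    {"tx": 0, "ty": 0, "tz": 0, "ax": 0, "ay": 0, "az": 0, "claw": 0},
    {"tx": 0, "ty": 0, "tz": 0, "ax": 0, "ay": 0, "az": 0, "claw": 0},
  ],
)

```text
time_s: 4.37
tcp_pos: [0.5111, 0.1959, 0.0829]
ee_rot: [[-0.998, 0.059, 0.006], [0.059, 0.998, 0.002], [-0.006, 0.002, -1.0]]
wrist_force: [10.2, -4.6, -0.2]
gripper_width: 0.007
gripper_force: 5.2
```

>>> drive_tool(
  rows=[
    {"tx": 0.2, "ty": 0, "tz": 0, "ax": 0, "ay": 0, "az": 0, "claw": 0},
    {"tx": 0, "ty": 0, "tz": 0, "ax": 0, "ay": 0, "az": 0, "claw": 0},
    {"tx": 0, "ty": 0, "tz": 0, "ax": 0, "ay": 0, "az": 0, "claw": 0},
  ],
)

```text
time_s: 4.62
tcp_pos: [0.5108, 0.1961, 0.0829]
ee_rot: [[-0.998, 0.058, 0.009], [0.058, 0.998, 0.002], [-0.009, 0.003, -1.0]]
wrist_force: [15.8, -8.1, -4.0]
gripper_width: 0.004
gripper_force: 7.9
```

```bash
python3 - <<'E'
from h import *
go("dock",.1,-.062,.080)
E
```

```text
t 4.6 pos in frame [-0.0045 -0.0618] 0.0829 | az rad 0.002 then tool cm [-10.45  -0.02   0.29] dist 0.105 F [15.8 -8.1 -4. ] tilt [0.0094 0.0021]
```

>>> drive_tool(
  rows=[
    {"tx": -1.5, "ty": 0, "tz": 0, "ax": 0, "ay": 0, "az": 0, "claw": 0},
    {"tx": -2.5, "ty": 0, "tz": 0, "ax": 0, "ay": 0, "az": 0, "claw": 0},
    {"tx": -2.5, "ty": 0, "tz": 0, "ax": 0, "ay": 0, "az": 0, "claw": 0},
    {"tx": -2.5, "ty": 0, "tz": 0, "ax": 0, "ay": 0, "az": 0, "claw": 0},
    {"tx": -2.0, "ty": 0, "tz": 0, "ax": 0, "ay": 0, "az": 0, "claw": 0},
    {"tx": 0, "ty": 3.1, "tz": 0, "ax": 0, "ay": 0, "az": 0, "claw": 0},
    {"tx": 0, "ty": 3.1, "tz": 0, "ax": 0, "ay": 0, "az": 0, "claw": 0},
    {"tx": 0, "ty": 3.1, "tz": 0, "ax": 0, "ay": 0, "az": 0, "claw": 0},
    {"tx": 0, "ty": 3.1, "tz": 0, "ax": 0, "ay": 0, "az": 0, "claw": 0},
    {"tx": 0, "ty": 0, "tz": 0, "ax": 0, "ay": 0, "az": 0, "claw": 0},
  ],
)

```text
time_s: 5.45
tcp_pos: [0.6223, 0.3182, 0.0806]
ee_rot: [[-0.998, 0.056, -0.001], [0.056, 0.998, 0.001], [0.001, 0.001, -1.0]]
wrist_force: [0.4, 0.2, -0.5]
gripper_width: 0.005
gripper_force: 0.0
```

```bash
python3 - <<'E'
from h import *
go("dock",-0.005,.062,.080)
E
```

```text
t 5.5 pos in frame [0.0994 0.0668] 0.0806 | az rad 0.004 then tool cm [10.44 -0.48  0.06] dist 0.105 F [ 0.4  0.2 -0.5] tilt [-0.0008  0.0013]
```

>>> drive_tool(
  rows=[
    {"tx": 0, "ty": -0.5, "tz": 0, "ax": 0, "ay": 0, "az": 0, "claw": 0},
    {"tx": 1.2, "ty": 0, "tz": 0, "ax": 0, "ay": 0, "az": 0, "claw": 0},
    {"tx": 1.2, "ty": 0, "tz": 0, "ax": 0, "ay": 0, "az": 0, "claw": 0},
    {"tx": 1.2, "ty": 0, "tz": 0, "ax": 0, "ay": 0, "az": 0, "claw": 0},
    {"tx": 1.2, "ty": 0, "tz": 0, "ax": 0, "ay": 0, "az": 0, "claw": 0},
    {"tx": 1.2, "ty": 0, "tz": 0, "ax": 0, "ay": 0, "az": 0, "claw": 0},
    {"tx": 1.2, "ty": 0, "tz": 0, "ax": 0, "ay": 0, "az": 0, "claw": 0},
    {"tx": 1.2, "ty": 0, "tz": 0, "ax": 0, "ay": 0, "az": 0, "claw": 0},
    {"tx": 1.2, "ty": 0, "tz": 0, "ax": 0, "ay": 0, "az": 0, "claw": 0},
  ],
)

```text
time_s: 6.2
tcp_pos: [0.5274, 0.312, 0.0812]
ee_rot: [[-0.998, 0.062, 0.001], [0.062, 0.998, 0.0], [-0.001, 0.001, -1.0]]
wrist_force: [6.1, -1.1, -4.0]
gripper_width: 0.002
gripper_force: 2.9
```

>>> drive_tool(
  rows=[
    {"tx": 0.5, "ty": 0, "tz": 0, "ax": 0, "ay": 0, "az": 0, "claw": 0},
    {"tx": 0.2, "ty": 0, "tz": 0, "ax": 0, "ay": 0, "az": 0, "claw": 0},
    {"tx": 0.2, "ty": 0, "tz": 0, "ax": 0, "ay": 0, "az": 0, "claw": 0},
    {"tx": 0, "ty": 0, "tz": 0, "ax": 0, "ay": 0, "az": 0, "claw": 0},
    {"tx": 0, "ty": 0, "tz": 0, "ax": 0, "ay": 0, "az": 0, "claw": 0},
  ],
)

```text
time_s: 6.62
tcp_pos: [0.5185, 0.3128, 0.0814]
ee_rot: [[-0.998, 0.061, -0.001], [0.061, 0.998, -0.001], [0.001, -0.001, -1.0]]
wrist_force: [4.4, -2.9, -2.2]
gripper_width: 0.008
gripper_force: 2.2
```

```bash
python3 - <<'E'
from h import *
go("dock",.1,.062,.080)
E
```

```text
t 6.6 pos in frame [-0.0038  0.0551] 0.0814 | az rad -0.001 then tool cm [-10.38   0.69   0.14] dist 0.104 F [ 4.4 -2.9 -2.2] tilt [-0.0007 -0.0013]
```

>>> drive_tool(
  rows=[
    {"tx": 0.2, "ty": 0, "tz": 0, "ax": 0, "ay": 0, "az": 0, "claw": 0},
    {"tx": 0.2, "ty": 0, "tz": 0, "ax": 0, "ay": 0, "az": 0, "claw": 0},
    {"tx": 0, "ty": 0, "tz": 0, "ax": 0, "ay": 0, "az": 0, "claw": 0},
    {"tx": 0, "ty": 0, "tz": 0, "ax": 0, "ay": 0, "az": 0, "claw": 0},
  ],
)

```text
time_s: 6.95
tcp_pos: [0.5177, 0.313, 0.0816]
ee_rot: [[-0.998, 0.061, 0.005], [0.061, 0.998, -0.001], [-0.005, -0.0, -1.0]]
wrist_force: [14.4, -6.4, -6.8]
gripper_width: 0.003
gripper_force: 7.2
```

>>> drive_tool(
  rows=[
    {"tx": 0.2, "ty": 0, "tz": 0, "ax": 0, "ay": 0, "az": 0, "claw": 0},
    {"tx": 0, "ty": 0, "tz": 0, "ax": 0, "ay": 0, "az": 0, "claw": 0},
    {"tx": 0, "ty": 0, "tz": 0, "ax": 0, "ay": 0, "az": 0, "claw": 0},
  ],
)

```text
time_s: 7.2
tcp_pos: [0.5173, 0.3131, 0.0817]
ee_rot: [[-0.998, 0.061, 0.007], [0.061, 0.998, 0.0], [-0.007, 0.001, -1.0]]
wrist_force: [19.3, -7.3, -10.2]
gripper_width: 0.003
gripper_force: 9.8
```

```bash
python3 - <<'E'
from h import *
go("dock",.1,.062,.080)
E
```

```text
t 7.2 pos in frame [-0.005   0.0554] 0.0817 | az rad -0.0 then tool cm [-10.5    0.66   0.17] dist 0.105 F [ 19.3  -7.3 -10.2] tilt [0.0074 0.0001]
```

>>> drive_tool(
  rows=[
    {"tx": -1.5, "ty": 0, "tz": 0, "ax": 0, "ay": 0, "az": 0, "claw": 0},
    {"tx": -2.5, "ty": 0, "tz": 0, "ax": 0, "ay": 0, "az": 0, "claw": 0},
    {"tx": -2.5, "ty": 0, "tz": 0, "ax": 0, "ay": 0, "az": 0, "claw": 0},
    {"tx": -2.5, "ty": 0, "tz": 0, "ax": 0, "ay": 0, "az": 0, "claw": 0},
    {"tx": -1.5, "ty": 0, "tz": 0, "ax": 0, "ay": 0, "az": 0, "claw": 0},
    {"tx": 0, "ty": 0, "tz": -4, "ax": 0, "ay": 0, "az": 0, "claw": 0},
    {"tx": 0, "ty": 0, "tz": -4, "ax": 0, "ay": 0, "az": 0, "claw": 0},
    {"tx": 0, "ty": 0, "tz": -4, "ax": 0, "ay": 0, "az": 0, "claw": 0},
    {"tx": 2, "ty": -2, "tz": -3, "ax": 0, "ay": 0, "az": 0, "claw": 0},
    {"tx": 2, "ty": -2, "tz": 0, "ax": 0, "ay": 0, "az": 0, "claw": 0},
  ],
)

```text
time_s: 8.03
tcp_pos: [0.5773, 0.2722, 0.239]
ee_rot: [[-0.998, 0.059, 0.01], [0.059, 0.998, 0.007], [-0.01, 0.007, -1.0]]
wrist_force: [1.1, -0.6, 1.4]
gripper_width: 0.005
gripper_force: 0.0
```

>>> drive_tool(
  rows=[
    {"tx": 2, "ty": -1, "tz": 0, "ax": 0, "ay": 0, "az": 0, "claw": 0},
    {"tx": 2, "ty": -1, "tz": 0, "ax": 0, "ay": 0, "az": 0, "claw": 0},
    {"tx": 0, "ty": 0, "tz": 0, "ax": 0, "ay": 0, "az": 0, "claw": 3.5},
    {"tx": 0, "ty": 0, "tz": 0, "ax": 0, "ay": 0, "az": 0, "claw": 3.5},
    {"tx": 0, "ty": 0, "tz": 0, "ax": 0, "ay": 0, "az": 0, "claw": 3.5},
  ],
)

```text
time_s: 8.45
tcp_pos: [0.5336, 0.2533, 0.2319]
ee_rot: [[-0.998, 0.06, -0.0], [0.06, 0.998, 0.0], [0.0, 0.0, -1.0]]
wrist_force: [-0.4, -0.3, -0.6]
gripper_width: 0.158
gripper_force: 0.0
```

```bash
python3 - <<'E'
from h import *
im,w=cloud("wrist");save("w2",im)
hsv=cv2.cvtColor(im,cv2.COLOR_RGB2HSV).astype(int);H,S,V=hsv[...,0],hsv[...,1],hsv[...,2]
for n,m in(("red",(H<6)|(H>174)),("green",(H>45)&(H<80)),("blue",(H>105)&(H<125))):
    m=m&(S>120)&(V>60); 
    for zz,lo,hi in(("rib",.055,.068),("body",.025,.041)):
        P=w[m&(w[...,2]>lo)&(w[...,2]<hi)]
        P=P[np.abs(P[:,0]-.519+.06)<.2]
        if len(P)>50:
            r=cv2.minAreaRect(P[:,:2].astype(np.float32)); print(n,zz,len(P),np.round(r,4) if 0 else r, "dock",w2f("dock",r[0]).round(4),"z",np.median(P[:,2]).round(4))
go("dock",-.069,-.062,.15)
E
```

```text
red rib 888 ((0.4547799229621887, 0.2596721053123474), (0.13496297597885132, 0.05361250787973404), 80.78897094726562) dock [-0.0642 -0.0017] z 0.0611
red body 980 ((0.4377874732017517, 0.2014567255973816), (0.03521334007382393, 0.07880839705467224), 86.77363586425781) dock [-0.0777 -0.0608] z 0.0331
green rib 793 ((0.4524350166320801, 0.3241957426071167), (0.011421016417443752, 0.05336811766028404), 86.51844024658203) dock [-0.0705  0.0626] z 0.0612
green body 755 ((0.4454808235168457, 0.3245690166950226), (0.03548263758420944, 0.07811585068702698), 86.36351013183594) dock [-0.0774  0.0625] z 0.0332
blue rib 1454 ((0.5010786652565002, 0.17325767874717712), (0.0485113300383091, 0.35293078422546387), 1.6968178749084473) dock [-0.0128 -0.0852] z 0.0673
blue body 1475 ((0.50677490234375, 0.012880921363830566), (0.09337415546178818, 0.03534277528524399), 29.927465438842773) dock [ 0.0025 -0.2449] z 0.0274
t 8.5 pos in frame [ 0.0151 -0.0032] 0.2315 | az rad -0.0 then tool cm [ 8.41 -5.88  8.15] dist 0.131 F [0.3 0.2 0. ] tilt [-0.0004  0.0002]
```

View pics/w2.png

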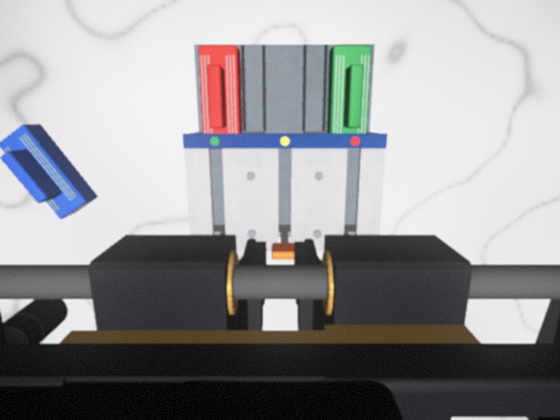

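Red and green are both fully out on the apron (rib centres at dock x ≈ -0.070), and the blue magazine hasn't moved. Picking the red one first.

>>> drive_tool(
  rows=[
    {"tx": 2.8, "ty": -2.0, "tz": 2, "ax": 0, "ay": 0, "az": 0, "claw": 3.5},
    {"tx": 2.8, "ty": -1.9, "tz": 2, "ax": 0, "ay": 0, "az": 0, "claw": 3.5},
    {"tx": 2.9, "ty": -1.9, "tz": 2, "ax": 0, "ay": 0, "az": 0, "claw": 3.5},
    {"tx": 0, "ty": 0, "tz": 3.5, "ax": 0, "ay": 0, "az": 0, "claw": 3.5},
    {"tx": 0, "ty": 0, "tz": 3.5, "ax": 0, "ay": 0, "az": 0, "claw": 3.5},
    {"tx": 0, "ty": 0, "tz": 2, "ax": 0, "ay": 0, "az": 0, "claw": 3.5},
    {"tx": 0, "ty": 0, "tz": 0, "ax": 0, "ay": 0, "az": 0, "claw": 3.5},
    {"tx": 0, "ty": 0, "tz": 0, "ax": 0, "ay": 0, "az": 0, "claw": 3.5},
  ],
)

```text
time_s: 9.17
tcp_pos: [0.4457, 0.2004, 0.0808]
ee_rot: [[-0.998, 0.06, -0.002], [0.06, 0.998, -0.002], [0.002, -0.002, -1.0]]
wrist_force: [0.5, 0.2, 0.2]
gripper_width: 0.404
gripper_force: 0.0
```

```bash
python3 - <<'E'
from h import *
go("dock",-.070,-.061,.038)
print(sense()["gripper_width"])
E
```

```text
t 9.2 pos in frame [-0.0698 -0.0614] 0.0808 | az rad 0.0 then tool cm [0.02 0.04 4.28] dist 0.043 F [0.5 0.2 0.2] tilt [-0.0018 -0.0022]
0.4042432270351644
```

>>> drive_tool(
  rows=[
    {"tx": 0, "ty": 0, "tz": 2.5, "ax": 0, "ay": 0, "az": 0, "claw": 3.5},
    {"tx": 0, "ty": 0, "tz": 1.8, "ax": 0, "ay": 0, "az": 0, "claw": 3.5},
    {"tx": 0, "ty": 0, "tz": 0, "ax": 0, "ay": 0, "az": 0, "claw": 0.5},
    {"tx": 0, "ty": 0, "tz": 0, "ax": 0, "ay": 0, "az": 0, "claw": 0.5},
    {"tx": 0, "ty": 0, "tz": 0, "ax": 0, "ay": 0, "az": 0, "claw": 0.5},
    {"tx": 0, "ty": 0, "tz": 0, "ax": 0, "ay": 0, "az": 0, "claw": 0.5},
    {"tx": 0, "ty": 0, "tz": 0, "ax": 0, "ay": 0, "az": 0, "claw": 0.5},
  ],
)

```text
time_s: 9.75
tcp_pos: [0.4462, 0.201, 0.04]
ee_rot: [[-0.998, 0.06, 0.002], [0.06, 0.998, 0.002], [-0.002, 0.002, -1.0]]
wrist_force: [0.2, -0.9, 2.6]
gripper_width: 0.137
gripper_force: 30.0
```

>>> drive_tool(
  rows=[
    {"tx": 1, "ty": 0, "tz": 0, "ax": 0, "ay": 0, "az": 0, "claw": 0.5},
    {"tx": 1, "ty": 0, "tz": 0, "ax": 0, "ay": 0, "az": 0, "claw": 0.5},
    {"tx": 1, "ty": 0, "tz": 0, "ax": 0, "ay": 0, "az": 0, "claw": 0.5},
    {"tx": 0.8, "ty": 0, "tz": 0, "ax": 0, "ay": 0, "az": 0, "claw": 0.5},
    {"tx": 0, "ty": 0, "tz": 0, "ax": 0, "ay": 0, "az": 0, "claw": 0.5},
    {"tx": 0, "ty": 0, "tz": -1, "ax": 0, "ay": 0, "az": 0, "claw": 0.5},
    {"tx": 0, "ty": 0, "tz": -3, "ax": 0, "ay": 0, "az": 0, "claw": 0.5},
    {"tx": 0, "ty": 0, "tz": -3, "ax": 0, "ay": 0, "az": 0, "claw": 0.5},
    {"tx": 0, "ty": 0, "tz": -3.5, "ax": 0, "ay": 0, "az": 0, "claw": 0.5},
    {"tx": 0, "ty": 0, "tz": -3.5, "ax": 0, "ay": 0, "az": 0, "claw": 0.5},
  ],
)

```text
time_s: 10.58
tcp_pos: [0.4047, 0.2014, 0.1788]
ee_rot: [[-0.998, 0.06, -0.004], [0.06, 0.998, -0.002], [0.004, -0.003, -1.0]]
wrist_force: [0.9, 1.2, -1.6]
gripper_width: 0.137
gripper_force: 30.0
```

```bash
python3 - <<'E'
from h import *
go("chest",.0425,-.06,.18); print(sense()["gripper_width"]*8.7,sense()["gripper_force"])
im,w=cloud("wrist");save("w3",im)
E
```

```text
t 10.6 pos in frame [-0.1165  0.4537] 0.1788 | az rad -0.102 then tool cm [-15.9  -51.37  -0.12] dist 0.538 F [ 0.9  1.2 -1.6] tilt [-0.0041 -0.0024]
1.192883993971361 29.990218011662364
```

View pics/w3.png

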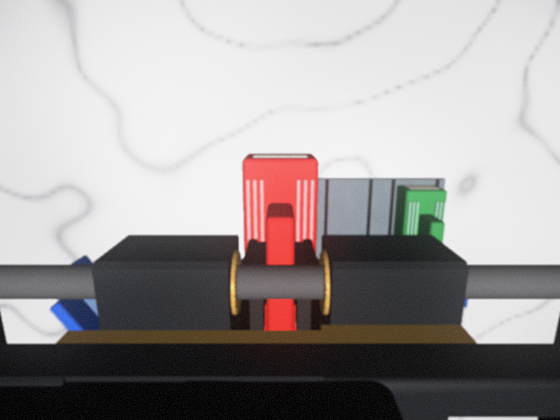

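The red magazine is held square between the fingers, around (280,220), so it can go to the chest.

>>> drive_tool(
  rows=[
    {"tx": 0, "ty": 0, "tz": -2.5, "ax": 0, "ay": 0, "az": -0.102, "claw": 0.5},
    {"tx": -1.2, "ty": -3.8, "tz": 0, "ax": 0, "ay": 0, "az": 0, "claw": 0.5},
    {"tx": -1.2, "ty": -3.8, "tz": 0, "ax": 0, "ay": 0, "az": 0, "claw": 0.5},
    {"tx": -1.2, "ty": -3.8, "tz": 0, "ax": 0, "ay": 0, "az": 0, "claw": 0.5},
    {"tx": -1.2, "ty": -3.8, "tz": 0, "ax": 0, "ay": 0, "az": 0, "claw": 0.5},
    {"tx": -1.2, "ty": -3.8, "tz": 0, "ax": 0, "ay": 0, "az": 0, "claw": 0.5},
    {"tx": -1.2, "ty": -3.8, "tz": 0, "ax": 0, "ay": 0, "az": 0, "claw": 0.5},
    {"tx": -1.2, "ty": -3.8, "tz": 0, "ax": 0, "ay": 0, "az": 0, "claw": 0.5},
    {"tx": -1.2, "ty": -3.8, "tz": 0, "ax": 0, "ay": 0, "az": 0, "claw": 0.5},
    {"tx": -1.2, "ty": -3.8, "tz": 0, "ax": 0, "ay": 0, "az": 0, "claw": 0.5},
  ],
)

```text
time_s: 11.47
tcp_pos: [0.5279, -0.1355, 0.2021]
ee_rot: [[-0.999, -0.042, -0.004], [-0.042, 0.999, 0.001], [0.003, 0.001, -1.0]]
wrist_force: [1.6, 1.0, -1.2]
gripper_width: 0.134
gripper_force: 30.0
```

>>> drive_tool(
  rows=[
    {"tx": -1.2, "ty": -3.8, "tz": 0, "ax": 0, "ay": 0, "az": 0, "claw": 0.5},
    {"tx": -1.2, "ty": -3.8, "tz": 0, "ax": 0, "ay": 0, "az": 0, "claw": 0.5},
    {"tx": -1.2, "ty": -3.8, "tz": 0, "ax": 0, "ay": 0, "az": 0, "claw": 0.5},
    {"tx": -1.2, "ty": -3.8, "tz": 0, "ax": 0, "ay": 0, "az": 0, "claw": 0.5},
    {"tx": -0.3, "ty": -2, "tz": 0, "ax": 0, "ay": 0, "az": 0, "claw": 0.5},
    {"tx": 0, "ty": 0, "tz": 0, "ax": 0, "ay": 0, "az": 0, "claw": 0.5},
    {"tx": 0, "ty": 0, "tz": 0, "ax": 0, "ay": 0, "az": 0, "claw": 0.5},
  ],
)

```text
time_s: 12.05
tcp_pos: [0.5862, -0.3038, 0.2011]
ee_rot: [[-0.999, -0.04, -0.004], [-0.04, 0.999, 0.003], [0.004, 0.003, -1.0]]
wrist_force: [-0.3, 0.4, -1.4]
gripper_width: 0.137
gripper_force: 30.0
```

```bash
python3 - <<'E'
from h import *
go("chest",.0425,-.06,.045); print(sense()["gripper_width"]*8.7,sense()["gripper_force"])
z=np.load("top0.npz")["w"]
for y in(-.09,0,.09):
    P=z[170:230,320:430].reshape(-1,3);q=np.array([w2f("chest",p) for p in P]);m=(abs(q[:,1]-y)<.02)&(P[:,2]>.1)
    print(y,[(round(np.nanmin(q[m&(abs(P[:,2]-h)<.012),0],initial=9),4)) for h in(.12,.15,.18,.2)])
E
```

```text
t 12.1 pos in frame [ 0.0438 -0.0587] 0.2011 | az rad -0.002 then tool cm [ 0.13 -0.13 15.61] dist 0.156 F [-0.3  0.4 -1.4] tilt [-0.0044  0.0026]
1.1937513831954838 29.98958348063752
-0.09 [np.float64(0.1053), np.float64(0.1078), np.float64(0.1101), np.float64(0.1119)]
0 [np.float64(0.1045), np.float64(0.1077), np.float64(0.11), np.float64(0.1126)]
0.09 [np.float64(0.1055), np.float64(0.1081), np.float64(0.1107), np.float64(0.1122)]
```

>>> drive_tool(
  rows=[
    {"tx": 0.1, "ty": -0.1, "tz": 3, "ax": 0, "ay": 0, "az": 0, "claw": 0.5},
    {"tx": 0, "ty": 0, "tz": 3, "ax": 0, "ay": 0, "az": 0, "claw": 0.5},
    {"tx": 0, "ty": 0, "tz": 3, "ax": 0, "ay": 0, "az": 0, "claw": 0.5},
    {"tx": 0, "ty": 0, "tz": 3, "ax": 0, "ay": 0, "az": 0, "claw": 0.5},
    {"tx": 0, "ty": 0, "tz": 2, "ax": 0, "ay": 0, "az": 0, "claw": 0.5},
    {"tx": 0, "ty": 0, "tz": 0.7, "ax": 0, "ay": 0, "az": 0, "claw": 0.5},
    {"tx": 0, "ty": 0, "tz": 0.4, "ax": 0, "ay": 0, "az": 0, "claw": 0.5},
    {"tx": 0, "ty": 0, "tz": 0.2, "ax": 0, "ay": 0, "az": 0, "claw": 0.5},
    {"tx": 0, "ty": 0, "tz": 0.2, "ax": 0, "ay": 0, "az": 0, "claw": 0.5},
    {"tx": 0, "ty": 0, "tz": 0, "ax": 0, "ay": 0, "az": 0, "claw": 0.5},
  ],
)

```text
time_s: 12.88
tcp_pos: [0.5876, -0.3052, 0.0499]
ee_rot: [[-0.999, -0.042, 0.002], [-0.042, 0.999, -0.001], [-0.002, -0.001, -1.0]]
wrist_force: [-0.1, -0.2, -1.8]
gripper_width: 0.138
gripper_force: 30.0
```

```bash
python3 - <<'E'
from h import *
go("chest",.0425,-.06,.044)
E
```

```text
t 12.9 pos in frame [ 0.0451 -0.0601] 0.0499 | az rad 0.0 then tool cm [0.26 0.01 0.59] dist 0.006 F [-0.1 -0.2 -1.8] tilt [ 0.0023 -0.0006]
```

>>> drive_tool(
  rows=[
    {"tx": 0.2, "ty": 0, "tz": 0.3, "ax": 0, "ay": 0, "az": 0, "claw": 0.5},
    {"tx": 0, "ty": 0, "tz": 0.2, "ax": 0, "ay": 0, "az": 0, "claw": 0.5},
    {"tx": 0, "ty": 0, "tz": 0, "ax": 0, "ay": 0, "az": 0, "claw": 0.5},
    {"tx": 0, "ty": 0, "tz": 0, "ax": 0, "ay": 0, "az": 0, "claw": 0.5},
  ],
)

```text
time_s: 13.22
tcp_pos: [0.5849, -0.3057, 0.0441]
ee_rot: [[-0.999, -0.042, 0.001], [-0.042, 0.999, -0.0], [-0.001, -0.0, -1.0]]
wrist_force: [-0.4, 0.2, 0.1]
gripper_width: 0.133
gripper_force: 30.0
```

>>> drive_tool(
  rows=[
    {"tx": 0, "ty": 0, "tz": 0.1, "ax": 0, "ay": 0, "az": 0, "claw": 0.5},
    {"tx": 0, "ty": 0, "tz": 0, "ax": 0, "ay": 0, "az": 0, "claw": 0.5},
  ],
)

```text
time_s: 13.38
tcp_pos: [0.585, -0.3057, 0.044]
ee_rot: [[-0.999, -0.042, 0.001], [-0.042, 0.999, -0.001], [-0.0, -0.001, -1.0]]
wrist_force: [-2.0, 0.7, 4.8]
gripper_width: 0.138
gripper_force: 30.0
```

>>> drive_tool(
  rows=[
    {"tx": 0, "ty": 0, "tz": 0, "ax": 0, "ay": 0, "az": 0, "claw": 3},
    {"tx": 0, "ty": 0, "tz": 0, "ax": 0, "ay": 0, "az": 0, "claw": 3},
    {"tx": 0, "ty": 0, "tz": 0, "ax": 0, "ay": 0, "az": 0, "claw": 3},
    {"tx": 0, "ty": 0, "tz": 0, "ax": 0, "ay": 0, "az": 0, "claw": 3},
    {"tx": 0, "ty": 0, "tz": -3, "ax": 0, "ay": 0, "az": 0, "claw": 3},
    {"tx": 0, "ty": 0, "tz": -4, "ax": 0, "ay": 0, "az": 0, "claw": 3},
    {"tx": 0, "ty": 0, "tz": -4, "ax": 0, "ay": 0, "az": 0, "claw": 3},
    {"tx": 0, "ty": 0, "tz": -4, "ax": 0, "ay": 0, "az": 0, "claw": 3},
  ],
)

```text
time_s: 14.05
tcp_pos: [0.5845, -0.3054, 0.1939]
ee_rot: [[-0.999, -0.042, -0.001], [-0.042, 0.999, 0.0], [0.001, 0.0, -1.0]]
wrist_force: [-0.4, 0.2, 0.5]
gripper_width: 0.345
gripper_force: 0.0
```

```bash
python3 - <<'E'
from h import *
go("dock",-.070,.0625,.18)
E
```

```text
t 14.1 pos in frame [ 0.0992 -0.5579] 0.1939 | az rad 0.102 then tool cm [16.92 62.04  1.39] dist 0.643 F [-0.4  0.2  0.5] tilt [-0.0011  0.0001]
```

>>> drive_tool(
  rows=[
    {"tx": 0, "ty": 0, "tz": 0, "ax": 0, "ay": 0, "az": 0.102, "claw": 3.5},
    {"tx": 1, "ty": 3.65, "tz": 0, "ax": 0, "ay": 0, "az": 0, "claw": 3.5},
    {"tx": 1, "ty": 3.65, "tz": 0, "ax": 0, "ay": 0, "az": 0, "claw": 3.5},
    {"tx": 1, "ty": 3.65, "tz": 0, "ax": 0, "ay": 0, "az": 0, "claw": 3.5},
    {"tx": 1, "ty": 3.65, "tz": 0, "ax": 0, "ay": 0, "az": 0, "claw": 3.5},
    {"tx": 1, "ty": 3.65, "tz": 0, "ax": 0, "ay": 0, "az": 0, "claw": 3.5},
    {"tx": 1, "ty": 3.65, "tz": 0, "ax": 0, "ay": 0, "az": 0, "claw": 3.5},
    {"tx": 1, "ty": 3.65, "tz": 0, "ax": 0, "ay": 0, "az": 0, "claw": 3.5},
    {"tx": 1, "ty": 3.65, "tz": 0, "ax": 0, "ay": 0, "az": 0, "claw": 3.5},
    {"tx": 1, "ty": 3.65, "tz": 0, "ax": 0, "ay": 0, "az": 0, "claw": 3.5},
  ],
)

```text
time_s: 14.88
tcp_pos: [0.514, 0.0296, 0.1927]
ee_rot: [[-0.998, 0.06, 0.0], [0.06, 0.998, 0.0], [-0.0, 0.0, -1.0]]
wrist_force: [0.1, 1.1, 0.2]
gripper_width: 0.402
gripper_force: 0.0
```

>>> drive_tool(
  rows=[
    {"tx": 1, "ty": 3.65, "tz": 0, "ax": 0, "ay": 0, "az": 0, "claw": 3.5},
    {"tx": 1, "ty": 3.65, "tz": 0, "ax": 0, "ay": 0, "az": 0, "claw": 3.5},
    {"tx": 1, "ty": 3.65, "tz": 0, "ax": 0, "ay": 0, "az": 0, "claw": 3.5},
    {"tx": 1, "ty": 3.65, "tz": 0, "ax": 0, "ay": 0, "az": 0, "claw": 3.5},
    {"tx": 1, "ty": 3.65, "tz": 0, "ax": 0, "ay": 0, "az": 0, "claw": 3.5},
    {"tx": 1, "ty": 3.65, "tz": 0, "ax": 0, "ay": 0, "az": 0, "claw": 3.5},
    {"tx": 1, "ty": 3.65, "tz": 0, "ax": 0, "ay": 0, "az": 0, "claw": 3.5},
    {"tx": 1, "ty": 3.65, "tz": 0, "ax": 0, "ay": 0, "az": 0, "claw": 3.5},
    {"tx": 0, "ty": 0, "tz": 0, "ax": 0, "ay": 0, "az": 0, "claw": 3.5},
    {"tx": 0, "ty": 0, "tz": 0, "ax": 0, "ay": 0, "az": 0, "claw": 3.5},
  ],
)

```text
time_s: 15.72
tcp_pos: [0.4517, 0.3259, 0.192]
ee_rot: [[-0.998, 0.057, -0.0], [0.057, 0.998, -0.001], [0.0, -0.001, -1.0]]
wrist_force: [-0.8, 0.2, -0.1]
gripper_width: 0.403
gripper_force: 0.0
```

```bash
python3 - <<'E'
from h import *
go("dock",-.070,.0625,.038)
im,w=cloud("top");hsv=cv2.cvtColor(im,cv2.COLOR_RGB2HSV).astype(int);H,S=hsv[...,0],hsv[...,1]
v,u=np.mgrid[:420,:560];Z=w[...,2]
for n,m in(("red",((H<6)|(H>174))&(S>120)&(u>330)&(u<420)&(v>200)&(v<260)),("blue",(H>105)&(H<125)&(S>120)&(u>220)&(u<310)&(Z>.045)&(Z<.07))):
    P=w[m];r=cv2.minAreaRect(P[:,:2].astype(np.float32));print(n,m.sum(),r,w2f("chest",r[0]),np.nanpercentile(P[:,2],[5,50,95]))
E
```

```text
t 15.7 pos in frame [-0.0712  0.0643] 0.192 | az rad 0.003 then tool cm [-0.12 -0.18 15.4 ] dist 0.154 F [-0.8  0.2 -0.1] tilt [-0.0005 -0.0005]
red 587 ((0.5836734771728516, -0.3038713037967682), (0.0966993197798729, 0.031801700592041016), 9.45655632019043) [ 0.04126388 -0.05864307] [0.02842429 0.04106853 0.06869894]
blue 116 ((0.5077810883522034, 0.011236798018217087), (0.05377666652202606, 0.011922079138457775), 30.11772918701172) [-0.02142208  0.25935573] [0.05128697 0.05686623 0.06054768]
```

Red stands where intended. Now pick green.

>>> drive_tool(
  rows=[
    {"tx": -0.1, "ty": -0.2, "tz": 3.5, "ax": 0, "ay": 0, "az": 0, "claw": 3.5},
    {"tx": 0, "ty": 0, "tz": 3.5, "ax": 0, "ay": 0, "az": 0, "claw": 3.5},
    {"tx": 0, "ty": 0, "tz": 3.5, "ax": 0, "ay": 0, "az": 0, "claw": 3.5},
    {"tx": 0, "ty": 0, "tz": 2.8, "ax": 0, "ay": 0, "az": 0, "claw": 3.5},
    {"tx": 0, "ty": 0, "tz": 1.8, "ax": 0, "ay": 0, "az": 0, "claw": 3.5},
    {"tx": 0, "ty": 0, "tz": 0, "ax": 0, "ay": 0, "az": 0, "claw": 3.5},
    {"tx": 0, "ty": 0, "tz": 0, "ax": 0, "ay": 0, "az": 0, "claw": 3.5},
  ],
)

```text
time_s: 16.35
tcp_pos: [0.4536, 0.3207, 0.0412]
ee_rot: [[-0.998, 0.062, -0.001], [0.062, 0.998, -0.002], [0.001, -0.002, -1.0]]
wrist_force: [0.2, 0.3, 0.2]
gripper_width: 0.403
gripper_force: 0.0
```

>>> drive_tool(
  rows=[
    {"tx": 0, "ty": 0, "tz": 0, "ax": 0, "ay": 0, "az": 0, "claw": 0.5},
    {"tx": 0, "ty": 0, "tz": 0, "ax": 0, "ay": 0, "az": 0, "claw": 0.5},
    {"tx": 0, "ty": 0, "tz": 0, "ax": 0, "ay": 0, "az": 0, "claw": 0.5},
    {"tx": 0, "ty": 0, "tz": 0, "ax": 0, "ay": 0, "az": 0, "claw": 0.5},
    {"tx": 0, "ty": 0, "tz": 0, "ax": 0, "ay": 0, "az": 0, "claw": 0.5},
    {"tx": 0, "ty": 0, "tz": 0, "ax": 0, "ay": 0, "az": 0, "claw": 0.5},
  ],
)

```text
time_s: 16.85
tcp_pos: [0.4535, 0.3225, 0.0422]
ee_rot: [[-0.998, 0.06, 0.001], [0.06, 0.998, 0.001], [-0.001, 0.001, -1.0]]
wrist_force: [-0.4, 0.8, 2.6]
gripper_width: 0.134
gripper_force: 30.0
```

>>> drive_tool(
  rows=[
    {"tx": 1, "ty": 0, "tz": 0, "ax": 0, "ay": 0, "az": 0, "claw": 0.5},
    {"tx": 1, "ty": 0, "tz": 0, "ax": 0, "ay": 0, "az": 0, "claw": 0.5},
    {"tx": 1, "ty": 0, "tz": 0, "ax": 0, "ay": 0, "az": 0, "claw": 0.5},
    {"tx": 0.8, "ty": 0, "tz": 0, "ax": 0, "ay": 0, "az": 0, "claw": 0.5},
    {"tx": 0, "ty": 0, "tz": 0, "ax": 0, "ay": 0, "az": 0, "claw": 0.5},
    {"tx": 0, "ty": 0, "tz": -1, "ax": 0, "ay": 0, "az": 0, "claw": 0.5},
    {"tx": 0, "ty": 0, "tz": -3.5, "ax": 0, "ay": 0, "az": 0, "claw": 0.5},
    {"tx": 0, "ty": 0, "tz": -4, "ax": 0, "ay": 0, "az": 0, "claw": 0.5},
    {"tx": 0, "ty": 0, "tz": -4, "ax": 0, "ay": 0, "az": 0, "claw": 0.5},
    {"tx": 0, "ty": 0, "tz": -3.5, "ax": 0, "ay": 0, "az": -0.102, "claw": 0.5},
  ],
)

```text
time_s: 17.68
tcp_pos: [0.4144, 0.3236, 0.2034]
ee_rot: [[-0.999, -0.043, -0.002], [-0.043, 0.999, -0.001], [0.002, -0.001, -1.0]]
wrist_force: [-0.2, 1.4, -1.8]
gripper_width: 0.133
gripper_force: 30.0
```

```bash
python3 - <<'E'
from h import *
go("chest",.0425,0,.2); print(sense()["gripper_width"]*8.7,sense()["gripper_force"])
E
```

```text
t 17.7 pos in frame [-0.1017  0.5754] 0.2034 | az rad 0.001 then tool cm [-14.42 -57.54   0.34] dist 0.593 F [-0.2  1.4 -1.8] tilt [-0.0016 -0.001 ]
1.1570596168869343 29.9992498755455
```

>>> drive_tool(
  rows=[
    {"tx": -0.95, "ty": -3.85, "tz": 0, "ax": 0, "ay": 0, "az": 0, "claw": 0.5},
    {"tx": -0.95, "ty": -3.85, "tz": 0, "ax": 0, "ay": 0, "az": 0, "claw": 0.5},
    {"tx": -0.95, "ty": -3.85, "tz": 0, "ax": 0, "ay": 0, "az": 0, "claw": 0.5},
    {"tx": -0.95, "ty": -3.85, "tz": 0, "ax": 0, "ay": 0, "az": 0, "claw": 0.5},
    {"tx": -0.95, "ty": -3.85, "tz": 0, "ax": 0, "ay": 0, "az": 0, "claw": 0.5},
    {"tx": -0.95, "ty": -3.85, "tz": 0, "ax": 0, "ay": 0, "az": 0, "claw": 0.5},
    {"tx": -0.95, "ty": -3.85, "tz": 0, "ax": 0, "ay": 0, "az": 0, "claw": 0.5},
    {"tx": -0.95, "ty": -3.85, "tz": 0, "ax": 0, "ay": 0, "az": 0, "claw": 0.5},
    {"tx": -0.95, "ty": -3.85, "tz": 0, "ax": 0, "ay": 0, "az": 0, "claw": 0.5},
    {"tx": -0.95, "ty": -3.85, "tz": 0, "ax": 0, "ay": 0, "az": 0, "claw": 0.5},
  ],
)

```text
time_s: 18.52
tcp_pos: [0.525, -0.058, 0.2009]
ee_rot: [[-0.999, -0.041, -0.003], [-0.041, 0.999, 0.001], [0.003, 0.001, -1.0]]
wrist_force: [-0.0, -0.2, -1.4]
gripper_width: 0.134
gripper_force: 30.0
```

>>> drive_tool(
  rows=[
    {"tx": -0.95, "ty": -3.85, "tz": 0, "ax": 0, "ay": 0, "az": 0, "claw": 0.5},
    {"tx": -0.95, "ty": -3.85, "tz": 0, "ax": 0, "ay": 0, "az": 0, "claw": 0.5},
    {"tx": -0.95, "ty": -3.85, "tz": 0, "ax": 0, "ay": 0, "az": 0, "claw": 0.5},
    {"tx": -0.95, "ty": -3.85, "tz": 0, "ax": 0, "ay": 0, "az": 0, "claw": 0.5},
    {"tx": -0.95, "ty": -3.7, "tz": 0, "ax": 0, "ay": 0, "az": 0, "claw": 0.5},
    {"tx": 0, "ty": 0, "tz": 0, "ax": 0, "ay": 0, "az": 0, "claw": 0.5},
    {"tx": 0, "ty": 0, "tz": 0, "ax": 0, "ay": 0, "az": 0, "claw": 0.5},
    {"tx": 0, "ty": 0, "tz": 0, "ax": 0, "ay": 0, "az": 0, "claw": 0.5},
  ],
)

```text
time_s: 19.18
tcp_pos: [0.5806, -0.2448, 0.2003]
ee_rot: [[-0.999, -0.041, -0.003], [-0.041, 0.999, 0.002], [0.003, 0.002, -1.0]]
wrist_force: [-0.1, 0.6, -1.7]
gripper_width: 0.135
gripper_force: 30.0
```

```bash
python3 - <<'E'
from h import *
go("chest",.0425,0,.052)
E
```

```text
t 19.2 pos in frame [0.0406 0.0005] 0.2003 | az rad -0.001 then tool cm [-0.19 -0.05 14.83] dist 0.148 F [-0.1  0.6 -1.7] tilt [-0.0033  0.0016]
```

>>> drive_tool(
  rows=[
    {"tx": -0.1, "ty": 0, "tz": 3.5, "ax": 0, "ay": 0, "az": 0, "claw": 0.5},
    {"tx": 0, "ty": 0, "tz": 3.5, "ax": 0, "ay": 0, "az": 0, "claw": 0.5},
    {"tx": 0, "ty": 0, "tz": 3.5, "ax": 0, "ay": 0, "az": 0, "claw": 0.5},
    {"tx": 0, "ty": 0, "tz": 3, "ax": 0, "ay": 0, "az": 0, "claw": 0.5},
    {"tx": 0, "ty": 0, "tz": 1.3, "ax": 0, "ay": 0, "az": 0, "claw": 0.5},
    {"tx": 0, "ty": 0, "tz": 0.3, "ax": 0, "ay": 0, "az": 0, "claw": 0.5},
    {"tx": 0, "ty": 0, "tz": 0, "ax": 0, "ay": 0, "az": 0, "claw": 0.5},
    {"tx": 0, "ty": 0, "tz": 0, "ax": 0, "ay": 0, "az": 0, "claw": 0.5},
  ],
)

```text
time_s: 19.85
tcp_pos: [0.5838, -0.2444, 0.0521]
ee_rot: [[-0.999, -0.043, 0.002], [-0.043, 0.999, -0.001], [-0.002, -0.001, -1.0]]
wrist_force: [-0.4, -0.8, -1.1]
gripper_width: 0.132
gripper_force: 30.0
```

>>> drive_tool(
  rows=[
    {"tx": 0, "ty": 0, "tz": 0.2, "ax": 0, "ay": 0, "az": 0, "claw": 0.5},
    {"tx": 0, "ty": 0, "tz": 0, "ax": 0, "ay": 0, "az": 0, "claw": 0.5},
    {"tx": 0, "ty": 0, "tz": 0, "ax": 0, "ay": 0, "az": 0, "claw": 0.5},
  ],
)

```text
time_s: 20.1
tcp_pos: [0.5834, -0.245, 0.0497]
ee_rot: [[-0.999, -0.042, 0.002], [-0.042, 0.999, -0.0], [-0.002, -0.0, -1.0]]
wrist_force: [-0.2, 0.4, -2.0]
gripper_width: 0.139
gripper_force: 30.0
```

>>> drive_tool(
  rows=[
    {"tx": 0, "ty": 0, "tz": 0.2, "ax": 0, "ay": 0, "az": 0, "claw": 0.5},
    {"tx": 0, "ty": 0, "tz": 0, "ax": 0, "ay": 0, "az": 0, "claw": 0.5},
    {"tx": 0, "ty": 0, "tz": 0.1, "ax": 0, "ay": 0, "az": 0, "claw": 0.5},
    {"tx": 0, "ty": 0, "tz": 0, "ax": 0, "ay": 0, "az": 0, "claw": 0.5},
  ],
)

```text
time_s: 20.43
tcp_pos: [0.5828, -0.2452, 0.0463]
ee_rot: [[-0.999, -0.042, 0.0], [-0.042, 0.999, -0.0], [-0.0, -0.0, -1.0]]
wrist_force: [-2.5, 1.3, 2.1]
gripper_width: 0.131
gripper_force: 30.0
```

>>> drive_tool(
  rows=[
    {"tx": 0, "ty": 0, "tz": 0.1, "ax": 0, "ay": 0, "az": 0, "claw": 0.5},
    {"tx": 0, "ty": 0, "tz": 0, "ax": 0, "ay": 0, "az": 0, "claw": 0.5},
  ],
)

```text
time_s: 20.6
tcp_pos: [0.5828, -0.2451, 0.0462]
ee_rot: [[-0.999, -0.042, 0.0], [-0.042, 0.999, -0.0], [-0.0, -0.0, -1.0]]
wrist_force: [-4.2, 1.9, 7.9]
gripper_width: 0.135
gripper_force: 30.0
```

>>> drive_tool(
  rows=[
    {"tx": 0, "ty": 0, "tz": 0, "ax": 0, "ay": 0, "az": 0, "claw": 3},
    {"tx": 0, "ty": 0, "tz": 0, "ax": 0, "ay": 0, "az": 0, "claw": 3},
    {"tx": 0, "ty": 0, "tz": 0, "ax": 0, "ay": 0, "az": 0, "claw": 3},
    {"tx": 0, "ty": 0, "tz": 0, "ax": 0, "ay": 0, "az": 0, "claw": 3},
    {"tx": 0, "ty": 0, "tz": -3, "ax": 0, "ay": 0, "az": 0, "claw": 3},
    {"tx": 0, "ty": 0, "tz": -4, "ax": 0, "ay": 0, "az": 0, "claw": 3},
    {"tx": 0, "ty": 0, "tz": -4, "ax": 0, "ay": 0, "az": 0, "claw": 3},
    {"tx": 0, "ty": 0, "tz": -4, "ax": 0, "ay": 0, "az": 0, "claw": 3},
  ],
)

```text
time_s: 21.27
tcp_pos: [0.5825, -0.2451, 0.1958]
ee_rot: [[-0.999, -0.042, -0.001], [-0.042, 0.999, -0.0], [0.001, 0.0, -1.0]]
wrist_force: [1.2, 0.2, 0.2]
gripper_width: 0.345
gripper_force: 0.0
```

```bash
python3 - <<'E'
from h import *
im,w=cloud("top");hsv=cv2.cvtColor(im,cv2.COLOR_RGB2HSV).astype(int);H,S=hsv[...,0],hsv[...,1]
v,u=np.mgrid[:420,:560];Z=w[...,2]
m=(H>105)&(H<125)&(S>120)&(u>210)&(u<315)&(v>200)&(Z>.045)&(Z<.07)
r=cv2.minAreaRect(w[m][:,:2].astype(np.float32));print(m.sum(),r)
m=(H>45)&(H<80)&(S>100)&(u>330)&(u<420)&(v>200)&(v<260);r=cv2.minAreaRect(w[m][:,:2].astype(np.float32));print("green",m.sum(),r,w2f("chest",r[0]))
go("world",.508,.011,.18,30)
E
```

```text
115 ((0.5075824856758118, 0.01095229759812355), (0.053358882665634155, 0.011898813769221306), 30.010147094726562)
green 305 ((0.5707653760910034, -0.2374403178691864), (0.0809708684682846, 0.08769436180591583), 52.479061126708984) [0.03113726 0.00826841]
t 21.3 pos in frame [ 0.5871 -0.2471] 0.2063 | az rad -0.48 then tool cm [-6.06 26.31  2.63] dist 0.271 F [ 2.6 -2.   7.3] tilt [ 0.0152 -0.0068]
```

>>> drive_tool(
  rows=[
    {"tx": 0, "ty": 0, "tz": 0, "ax": 0, "ay": 0, "az": -0.096, "claw": 3.5},
    {"tx": 0, "ty": 0, "tz": 0, "ax": 0, "ay": 0, "az": -0.096, "claw": 3.5},
    {"tx": 0, "ty": 0, "tz": 0, "ax": 0, "ay": 0, "az": -0.096, "claw": 3.5},
    {"tx": 0, "ty": 0, "tz": 0, "ax": 0, "ay": 0, "az": -0.096, "claw": 3.5},
    {"tx": 0, "ty": 0, "tz": 0, "ax": 0, "ay": 0, "az": -0.096, "claw": 3.5},
  ],
)

```text
time_s: 21.73
tcp_pos: [0.5828, -0.2451, 0.194]
ee_rot: [[-0.865, -0.502, -0.0], [-0.502, 0.865, 0.0], [0.0, 0.0, -1.0]]
wrist_force: [-0.4, 0.3, 0.4]
gripper_width: 0.401
gripper_force: 0.0
```

```bash
python3 - <<'E'
from h import *
go("world",.508,.011,.18,30)
E
```

```text
t 21.7 pos in frame [ 0.5828 -0.2451] 0.194 | az rad 0.003 then tool cm [-6.33 25.92  1.4 ] dist 0.267 F [-0.4  0.3  0.4] tilt [-0.0003  0.0001]
```

>>> drive_tool(
  rows=[
    {"tx": -0.9, "ty": 3.7, "tz": 0, "ax": 0, "ay": 0, "az": 0, "claw": 3.5},
    {"tx": -0.9, "ty": 3.7, "tz": 0, "ax": 0, "ay": 0, "az": 0, "claw": 3.5},
    {"tx": -0.9, "ty": 3.7, "tz": 0, "ax": 0, "ay": 0, "az": 0, "claw": 3.5},
    {"tx": -0.9, "ty": 3.7, "tz": 0, "ax": 0, "ay": 0, "az": 0, "claw": 3.5},
    {"tx": -0.9, "ty": 3.7, "tz": 0, "ax": 0, "ay": 0, "az": 0, "claw": 3.5},
    {"tx": -0.9, "ty": 3.7, "tz": 0, "ax": 0, "ay": 0, "az": 0, "claw": 3.5},
    {"tx": -0.9, "ty": 3.7, "tz": 0, "ax": 0, "ay": 0, "az": 0, "claw": 3.5},
    {"tx": 0, "ty": 0, "tz": 4, "ax": 0, "ay": 0, "az": 0, "claw": 3.5},
    {"tx": 0, "ty": 0, "tz": 4, "ax": 0, "ay": 0, "az": 0, "claw": 3.5},
    {"tx": 0, "ty": 0, "tz": 0, "ax": 0, "ay": 0, "az": 0, "claw": 3.5},
  ],
)

```text
time_s: 22.57
tcp_pos: [0.5027, 0.0106, 0.108]
ee_rot: [[-0.867, -0.498, -0.014], [-0.498, 0.867, -0.003], [0.014, 0.005, -1.0]]
wrist_force: [-0.8, -0.4, -0.4]
gripper_width: 0.403
gripper_force: 0.0
```

>>> drive_tool(
  rows=[
    {"tx": 0, "ty": 0, "tz": 0, "ax": 0, "ay": 0, "az": 0, "claw": 3.5},
  ],
)

```text
time_s: 22.65
tcp_pos: [0.5073, 0.0104, 0.1133]
ee_rot: [[-0.867, -0.499, -0.005], [-0.499, 0.867, -0.002], [0.005, 0.0, -1.0]]
wrist_force: [0.3, -0.1, 0.5]
gripper_width: 0.403
gripper_force: 0.0
```

```bash
python3 - <<'E'
from h import *
go("world",.508,.011,.032,30)
im,w=cloud("wrist");save("w4",im)
hsv=cv2.cvtColor(im,cv2.COLOR_RGB2HSV);m=(abs(hsv[...,0].astype(int)-115)<10)&(hsv[...,1]>120)&(w[...,2]<.07)
for lo,hi in((.05,.065),(.02,.035)):
    P=w[m&(w[...,2]>lo)&(w[...,2]<hi)];P=P[np.hypot(P[:,0]-.508,P[:,1]-.011)<.1]; print(len(P),len(P)>10 and cv2.minAreaRect(P[:,:2].astype(np.float32)))
E
```

```text
t 22.6 pos in frame [0.5073 0.0104] 0.1133 | az rad -0.001 then tool cm [-0.09  0.01  8.13] dist 0.081 F [ 0.3 -0.1  0.5] tilt [-0.0046 -0.0022]
1509 ((0.5059785842895508, 0.010832062922418118), (0.05216996744275093, 0.011822568252682686), 29.71478271484375)
2247 ((0.5022777318954468, 0.00871274620294571), (0.08384747058153152, 0.03454091027379036), 29.874616622924805)
```

View pics/w4.png

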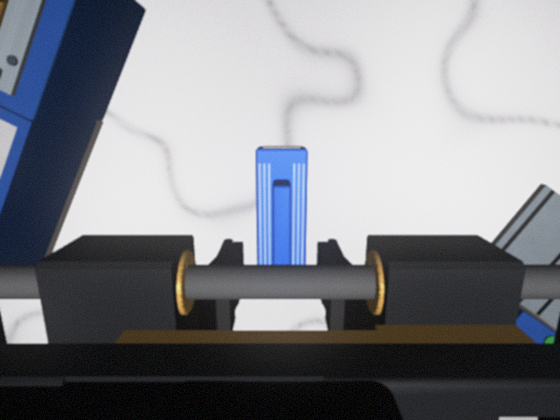

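The blue magazine is centred between the fingers (rib at (281,220)).

>>> drive_tool(
  rows=[
    {"tx": 0, "ty": 0, "tz": 3, "ax": 0, "ay": 0, "az": 0, "claw": 3.5},
    {"tx": 0, "ty": 0, "tz": 3, "ax": 0, "ay": 0, "az": 0, "claw": 3.5},
    {"tx": 0, "ty": 0, "tz": 1.9, "ax": 0, "ay": 0, "az": 0, "claw": 3.5},
    {"tx": 0, "ty": 0, "tz": 0, "ax": 0, "ay": 0, "az": 0, "claw": 3.5},
    {"tx": 0, "ty": 0, "tz": 0, "ax": 0, "ay": 0, "az": 0, "claw": 0.5},
    {"tx": 0, "ty": 0, "tz": 0, "ax": 0, "ay": 0, "az": 0, "claw": 0.5},
    {"tx": 0, "ty": 0, "tz": 0, "ax": 0, "ay": 0, "az": 0, "claw": 0.5},
    {"tx": 0, "ty": 0, "tz": 0, "ax": 0, "ay": 0, "az": 0, "claw": 0.5},
    {"tx": 0, "ty": 0, "tz": 0, "ax": 0, "ay": 0, "az": 0, "claw": 0.5},
    {"tx": 0, "ty": 0, "tz": 0, "ax": 0, "ay": 0, "az": 0, "claw": 0.5},
  ],
)

```text
time_s: 23.53
tcp_pos: [0.5091, 0.0111, 0.0368]
ee_rot: [[-0.867, -0.499, 0.002], [-0.499, 0.867, 0.001], [-0.002, -0.001, -1.0]]
wrist_force: [-1.0, 0.9, 5.8]
gripper_width: 0.141
gripper_force: 30.0
```

>>> drive_tool(
  rows=[
    {"tx": 0, "ty": 0, "tz": -1, "ax": 0, "ay": 0, "az": 0, "claw": 0.5},
    {"tx": 0, "ty": 0, "tz": -4, "ax": 0, "ay": 0, "az": 0, "claw": 0.5},
    {"tx": 0, "ty": 0, "tz": -4, "ax": 0, "ay": 0, "az": 0, "claw": 0.5},
    {"tx": 0, "ty": 0, "tz": -4, "ax": 0, "ay": 0, "az": 0, "claw": 0.5},
    {"tx": 0, "ty": 0, "tz": -3.5, "ax": 0, "ay": 0, "az": 0.096, "claw": 0.5},
    {"tx": 0, "ty": 0, "tz": 0, "ax": 0, "ay": 0, "az": 0.096, "claw": 0.5},
    {"tx": 0, "ty": 0, "tz": 0, "ax": 0, "ay": 0, "az": 0.096, "claw": 0.5},
    {"tx": 0, "ty": 0, "tz": 0, "ax": 0, "ay": 0, "az": 0.096, "claw": 0.5},
    {"tx": 0, "ty": 0, "tz": 0, "ax": 0, "ay": 0, "az": 0.096, "claw": 0.5},
    {"tx": 0, "ty": 0, "tz": 0, "ax": 0, "ay": 0, "az": 0, "claw": 0.5},
  ],
)

```text
time_s: 24.37
tcp_pos: [0.5078, 0.0108, 0.2009]
ee_rot: [[-0.999, -0.04, -0.0], [-0.04, 0.999, 0.0], [0.0, 0.0, -1.0]]
wrist_force: [0.8, -0.2, -0.4]
gripper_width: 0.136
gripper_force: 30.0
```

```bash
python3 - <<'E'
from h import *
go("chest",.0425,.06,.2); print(sense()["gripper_width"]*8.7,sense()["gripper_force"])
E
```

```text
t 24.4 pos in frame [-0.0214  0.2589] 0.2009 | az rad -0.002 then tool cm [ -6.39 -19.89   0.09] dist 0.209 F [ 0.8 -0.2 -0.4] tilt [-0.0003  0.0002]
1.1796550039424352 29.98931586742401
```

>>> drive_tool(
  rows=[
    {"tx": -1.05, "ty": -3.3, "tz": 0, "ax": 0, "ay": 0, "az": 0, "claw": 0.5},
    {"tx": -1.05, "ty": -3.3, "tz": 0, "ax": 0, "ay": 0, "az": 0, "claw": 0.5},
    {"tx": -1.05, "ty": -3.3, "tz": 0, "ax": 0, "ay": 0, "az": 0, "claw": 0.5},
    {"tx": -1.05, "ty": -3.3, "tz": 0, "ax": 0, "ay": 0, "az": 0, "claw": 0.5},
    {"tx": -1.05, "ty": -3.3, "tz": 0, "ax": 0, "ay": 0, "az": 0, "claw": 0.5},
    {"tx": -1.05, "ty": -3.4, "tz": 0, "ax": 0, "ay": 0, "az": 0, "claw": 0.5},
    {"tx": 0, "ty": 0, "tz": 0, "ax": 0, "ay": 0, "az": 0, "claw": 0.5},
    {"tx": 0, "ty": 0, "tz": 0, "ax": 0, "ay": 0, "az": 0, "claw": 0.5},
    {"tx": 0, "ty": 0, "tz": 0, "ax": 0, "ay": 0, "az": 0, "claw": 0.5},
  ],
)

```text
time_s: 25.12
tcp_pos: [0.579, -0.1852, 0.2002]
ee_rot: [[-0.999, -0.043, -0.001], [-0.043, 0.999, 0.001], [0.001, 0.001, -1.0]]
wrist_force: [0.4, 0.9, -1.4]
gripper_width: 0.132
gripper_force: 30.0
```

```bash
python3 - <<'E'
from h import *
go("chest",.0425,.06,.055)
im,w=cloud("wrist");save("w5",im)
E
```

```text
t 25.1 pos in frame [0.0415 0.0601] 0.2002 | az rad 0.001 then tool cm [-1.000e-01 -1.000e-02  1.452e+01] dist 0.145 F [ 0.4  0.9 -1.4] tilt [-0.0013  0.0005]
```

View pics/w5.png

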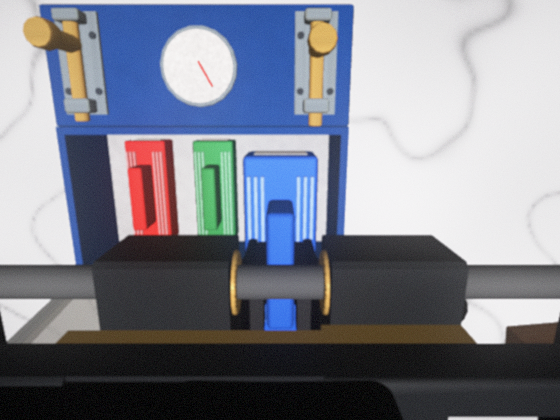

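Red (150,190) and green (215,190) stand in the store, and the blue magazine is above its place.

>>> drive_tool(
  rows=[
    {"tx": -0.1, "ty": 0, "tz": 3.5, "ax": 0, "ay": 0, "az": 0, "claw": 0.5},
    {"tx": 0, "ty": 0, "tz": 3.5, "ax": 0, "ay": 0, "az": 0, "claw": 0.5},
    {"tx": 0, "ty": 0, "tz": 3.5, "ax": 0, "ay": 0, "az": 0, "claw": 0.5},
    {"tx": 0, "ty": 0, "tz": 3, "ax": 0, "ay": 0, "az": 0, "claw": 0.5},
    {"tx": 0, "ty": 0, "tz": 1.3, "ax": 0, "ay": 0, "az": 0, "claw": 0.5},
    {"tx": 0, "ty": 0, "tz": 0.3, "ax": 0, "ay": 0, "az": 0, "claw": 0.5},
    {"tx": 0, "ty": 0, "tz": 0, "ax": 0, "ay": 0, "az": 0, "claw": 0.5},
    {"tx": 0, "ty": 0, "tz": 0, "ax": 0, "ay": 0, "az": 0, "claw": 0.5},
  ],
)

```text
time_s: 25.83
tcp_pos: [0.5817, -0.1846, 0.051]
ee_rot: [[-0.999, -0.044, 0.002], [-0.044, 0.999, -0.0], [-0.002, -0.001, -1.0]]
wrist_force: [0.2, 0.6, 0.0]
gripper_width: 0.137
gripper_force: 30.0
```

>>> drive_tool(
  rows=[
    {"tx": 0, "ty": 0, "tz": 0.2, "ax": 0, "ay": 0, "az": 0, "claw": 0.5},
    {"tx": 0, "ty": 0, "tz": 0, "ax": 0, "ay": 0, "az": 0, "claw": 0.5},
    {"tx": 0, "ty": 0, "tz": 0.1, "ax": 0, "ay": 0, "az": 0, "claw": 0.5},
    {"tx": 0, "ty": 0, "tz": 0, "ax": 0, "ay": 0, "az": 0, "claw": 0.5},
  ],
)

```text
time_s: 26.17
tcp_pos: [0.5808, -0.1853, 0.0471]
ee_rot: [[-0.999, -0.042, 0.001], [-0.042, 0.999, -0.0], [-0.001, -0.0, -1.0]]
wrist_force: [1.4, 0.3, -1.6]
gripper_width: 0.135
gripper_force: 30.0
```

>>> drive_tool(
  rows=[
    {"tx": 0, "ty": 0, "tz": 0.1, "ax": 0, "ay": 0, "az": 0, "claw": 0.5},
    {"tx": 0, "ty": 0, "tz": 0, "ax": 0, "ay": 0, "az": 0, "claw": 0.5},
  ],
)

```text
time_s: 26.33
tcp_pos: [0.5811, -0.1854, 0.0467]
ee_rot: [[-0.999, -0.042, 0.001], [-0.042, 0.999, -0.0], [-0.001, -0.0, -1.0]]
wrist_force: [-0.3, 0.1, 3.8]
gripper_width: 0.134
gripper_force: 30.0
```

>>> drive_tool(
  rows=[
    {"tx": 0, "ty": 0, "tz": 0, "ax": 0, "ay": 0, "az": 0, "claw": 3},
    {"tx": 0, "ty": 0, "tz": 0, "ax": 0, "ay": 0, "az": 0, "claw": 3},
    {"tx": 0, "ty": 0, "tz": 0, "ax": 0, "ay": 0, "az": 0, "claw": 3},
    {"tx": 0, "ty": 0, "tz": 0, "ax": 0, "ay": 0, "az": 0, "claw": 3},
    {"tx": 0, "ty": 0, "tz": -3, "ax": 0, "ay": 0, "az": 0, "claw": 3},
    {"tx": 0, "ty": 0, "tz": -4, "ax": 0, "ay": 0, "az": 0, "claw": 3},
    {"tx": 0, "ty": 0, "tz": -4, "ax": 0, "ay": 0, "az": 0, "claw": 3},
    {"tx": 0, "ty": 0, "tz": -4, "ax": 0, "ay": 0, "az": 0, "claw": 0},
    {"tx": 0, "ty": 0, "tz": -4, "ax": 0, "ay": 0, "az": 0, "claw": 0},
    {"tx": 0, "ty": 0, "tz": -4, "ax": 0, "ay": 0, "az": 0, "claw": 0},
  ],
)

```text
time_s: 27.17
tcp_pos: [0.5801, -0.1853, 0.2776]
ee_rot: [[-0.999, -0.042, 0.0], [-0.042, 0.999, 0.0], [-0.0, 0.0, -1.0]]
wrist_force: [0.6, 0.2, -0.6]
gripper_width: 0.197
gripper_force: 0.0
```

>>> drive_tool(
  rows=[
    {"tx": 0, "ty": 0, "tz": 0, "ax": 0, "ay": 0, "az": 0, "claw": 0},
    {"tx": 0, "ty": 0, "tz": 0, "ax": 0, "ay": 0, "az": 0, "claw": 0},
  ],
)

```text
time_s: 27.33
tcp_pos: [0.5818, -0.1854, 0.2788]
ee_rot: [[-0.999, -0.042, 0.007], [-0.042, 0.999, -0.0], [-0.007, -0.001, -1.0]]
wrist_force: [1.1, 0.2, -1.1]
gripper_width: 0.06
gripper_force: 0.0
```

```bash
python3 - <<'E'
from h import *
go("chest",.185,0,.155)
im,w=cloud("top");save("top5",cv2.resize(im[150:310,300:450],(600,640))[:600]); print(sense()["gripper_width"])
E
```

```text
t 27.3 pos in frame [0.0443 0.0598] 0.2788 | az rad 0.0 then tool cm [-14.07  -5.98  12.38] dist 0.197 F [ 1.1  0.2 -1.1] tilt [ 0.0069 -0.0004]
0.03810629299350396
```

View pics/top5.png

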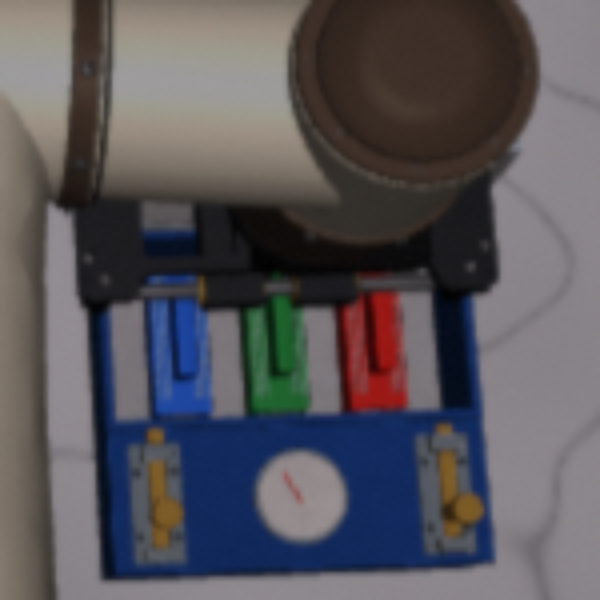

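All three magazines stand side by side in the store. Now reaching behind the lid.

>>> drive_tool(
  rows=[
    {"tx": -3.5, "ty": -1.5, "tz": 0, "ax": 0, "ay": 0, "az": 0, "claw": 0},
    {"tx": -3.5, "ty": -1.5, "tz": 0, "ax": 0, "ay": 0, "az": 0, "claw": 0},
    {"tx": -3.5, "ty": -1.5, "tz": 0, "ax": 0, "ay": 0, "az": 0, "claw": 0},
    {"tx": -3.6, "ty": -1.5, "tz": 0, "ax": 0, "ay": 0, "az": 0, "claw": 0},
    {"tx": 0, "ty": 0, "tz": 0, "ax": 0, "ay": 0, "az": 0, "claw": 0},
    {"tx": 0, "ty": 0, "tz": 0, "ax": 0, "ay": 0, "az": 0, "claw": 0},
  ],
)

```text
time_s: 27.88
tcp_pos: [0.7245, -0.2395, 0.2672]
ee_rot: [[-0.999, -0.041, -0.011], [-0.041, 0.999, 0.002], [0.011, 0.003, -1.0]]
wrist_force: [-0.6, 0.2, 0.4]
gripper_width: 0.007
gripper_force: 0.0
```

```bash
python3 - <<'E'
from h import *
go("chest",.185,0,.155)
im,w=cloud("wrist");save("w6",im)
E
```

```text
t 27.9 pos in frame [ 0.1847 -0.0002] 0.2672 | az rad -0.001 then tool cm [-0.03  0.02 11.22] dist 0.112 F [-0.6  0.2  0.4] tilt [-0.0109  0.0024]
```

View pics/w6.png

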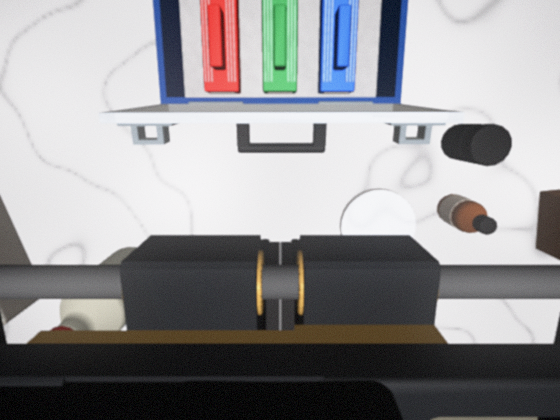

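The handle (282,138) is centred ahead of the closed fingers. Go down behind it and push the lid over.

>>> drive_tool(
  rows=[
    {"tx": 0, "ty": 0, "tz": 3, "ax": 0, "ay": 0, "az": 0, "claw": 0},
    {"tx": 0, "ty": 0, "tz": 3, "ax": 0, "ay": 0, "az": 0, "claw": 0},
    {"tx": 0, "ty": 0, "tz": 3, "ax": 0, "ay": 0, "az": 0, "claw": 0},
    {"tx": 0, "ty": 0, "tz": 2.2, "ax": 0, "ay": 0, "az": 0, "claw": 0},
    {"tx": 0, "ty": 0, "tz": 0, "ax": 0, "ay": 0, "az": 0, "claw": 0},
    {"tx": 1, "ty": 0, "tz": 0, "ax": 0, "ay": 0, "az": 0, "claw": 0},
    {"tx": 1, "ty": 0, "tz": 0, "ax": 0, "ay": 0, "az": 0, "claw": 0},
    {"tx": 1, "ty": 0, "tz": 0, "ax": 0, "ay": 0, "az": 0, "claw": 0},
    {"tx": 1, "ty": 0, "tz": 0, "ax": 0, "ay": 0, "az": 0, "claw": 0},
    {"tx": 1, "ty": 0, "tz": 0, "ax": 0, "ay": 0, "az": 0, "claw": 0},
  ],
)

```text
time_s: 28.77
tcp_pos: [0.676, -0.2416, 0.1687]
ee_rot: [[-0.999, -0.043, 0.011], [-0.043, 0.999, -0.003], [-0.01, -0.003, -1.0]]
wrist_force: [3.8, 0.5, 2.9]
gripper_width: 0.006
gripper_force: 1.8
```

>>> drive_tool(
  rows=[
    {"tx": 1, "ty": 0, "tz": 0, "ax": 0, "ay": 0, "az": 0, "claw": 0},
    {"tx": 1, "ty": 0, "tz": 0, "ax": 0, "ay": 0, "az": 0, "claw": 0},
    {"tx": 1, "ty": 0, "tz": 0, "ax": 0, "ay": 0, "az": 0, "claw": 0},
    {"tx": 1, "ty": 0, "tz": 0, "ax": 0, "ay": 0, "az": 0, "claw": 0},
    {"tx": 1, "ty": 0, "tz": 0, "ax": 0, "ay": 0, "az": 0, "claw": 0},
  ],
)

```text
time_s: 29.18
tcp_pos: [0.625, -0.2434, 0.167]
ee_rot: [[-0.999, -0.043, 0.008], [-0.043, 0.999, -0.001], [-0.007, -0.002, -1.0]]
wrist_force: [2.7, -0.1, -2.1]
gripper_width: 0.006
gripper_force: 1.5
```

```bash
python3 - <<'E'
from h import *
go("chest",.045,0,.155)
E
```

```text
t 29.2 pos in frame [0.085 0.   ] 0.167 | az rad 0.001 then tool cm [ 4.  -0.   1.2] dist 0.042 F [ 2.7 -0.1 -2.1] tilt [ 0.0075 -0.0015]
```

>>> drive_tool(
  rows=[
    {"tx": 0.8, "ty": 0, "tz": 0.4, "ax": 0, "ay": 0, "az": 0, "claw": 0},
    {"tx": 0.8, "ty": 0, "tz": 0.4, "ax": 0, "ay": 0, "az": 0, "claw": 0},
    {"tx": 0.8, "ty": 0, "tz": 0.4, "ax": 0, "ay": 0, "az": 0, "claw": 0},
    {"tx": 0.8, "ty": 0, "tz": 0.2, "ax": 0, "ay": 0, "az": 0, "claw": 0},
    {"tx": 0.8, "ty": 0, "tz": 0, "ax": 0, "ay": 0, "az": 0, "claw": 0},
    {"tx": 0, "ty": 0, "tz": 0, "ax": 0, "ay": 0, "az": 0, "claw": 0},
    {"tx": 0, "ty": 0, "tz": 0, "ax": 0, "ay": 0, "az": 0, "claw": 0},
    {"tx": 0, "ty": 0, "tz": 0, "ax": 0, "ay": 0, "az": 0, "claw": 0},
  ],
)

```text
time_s: 29.85
tcp_pos: [0.5837, -0.2453, 0.15]
ee_rot: [[-0.999, -0.042, -0.001], [-0.042, 0.999, -0.0], [0.001, -0.0, -1.0]]
wrist_force: [-0.0, -0.6, -0.5]
gripper_width: 0.006
gripper_force: 0.0
```

```bash
python3 - <<'E'
from h import *
go("chest",.01,0,.25)
im,w=cloud("scene");save("s7",cv2.resize(im[150:310,60:270],(787,600)))
E
```

```text
t 29.9 pos in frame [ 0.0437 -0.0002] 0.15 | az rad 0.0 then tool cm [  3.37   0.02 -10.  ] dist 0.106 F [-0.  -0.6 -0.5] tilt [-0.0008 -0.0003]
```

View pics/s7.png

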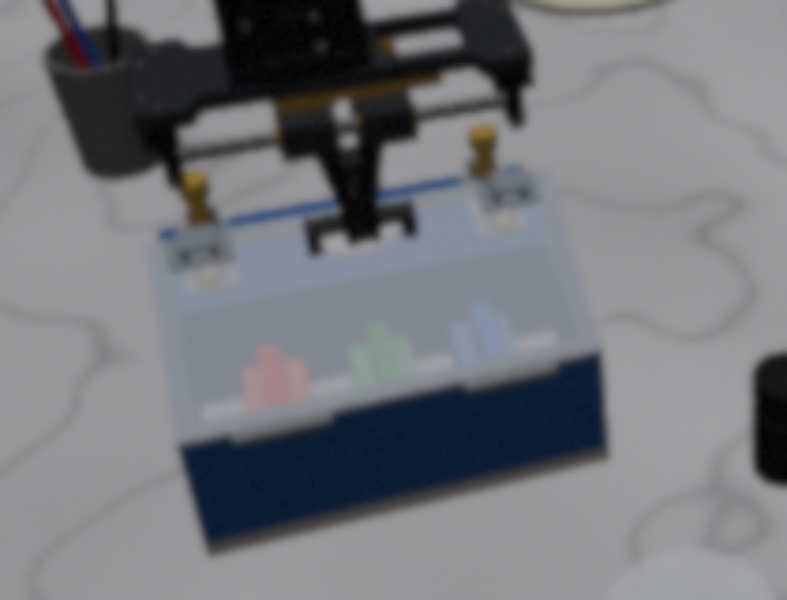

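The lid lies shut with its handle at (360,230) and both keepers on the front edge. First a check of the lid height, then the left bolt.

>>> drive_tool(
  rows=[
    {"tx": 0, "ty": 0, "tz": -3, "ax": 0, "ay": 0, "az": 0, "claw": 0},
    {"tx": 0, "ty": 0, "tz": -3, "ax": 0, "ay": 0, "az": 0, "claw": 0},
    {"tx": 3.2, "ty": 1.7, "tz": 0, "ax": 0, "ay": 0, "az": 0, "claw": 0},
    {"tx": 3.3, "ty": 1.7, "tz": 0, "ax": 0, "ay": 0, "az": 0, "claw": 0},
    {"tx": 3.3, "ty": 1.7, "tz": 0, "ax": 0, "ay": 0, "az": 0, "claw": 0},
    {"tx": 3.3, "ty": 1.7, "tz": 0, "ax": 0, "ay": 0, "az": 0, "claw": 0},
    {"tx": 3.3, "ty": 1.7, "tz": 0, "ax": 0, "ay": 0, "az": 0, "claw": 0},
    {"tx": 0, "ty": 0, "tz": 0, "ax": 0, "ay": 0, "az": 0, "claw": 0},
    {"tx": 0, "ty": 0, "tz": 0, "ax": 0, "ay": 0, "az": 0, "claw": 0},
  ],
)

```text
time_s: 30.65
tcp_pos: [0.4155, -0.1668, 0.2103]
ee_rot: [[-0.999, -0.043, 0.001], [-0.043, 0.999, -0.0], [-0.001, -0.0, -1.0]]
wrist_force: [0.8, 0.8, 0.5]
gripper_width: 0.006
gripper_force: 0.0
```

```bash
python3 - <<'E'
from h import *
go("chest",-.12,.085,.108)
im,w=cloud("top")
o,a=FR["chest"];a=np.radians(a);dx,dy=w[...,0]-o[0],w[...,1]-o[1];X=dx*np.cos(a)+dy*np.sin(a);Y=-dx*np.sin(a)+dy*np.cos(a);Z=w[...,2]
I=im.max(-1)
m=(abs(Y)<.035)&(X>-.015)&(X<.03)&(Z>.095)&(Z<.16);print("handle z",m.sum(),np.nanpercentile(Z[m],[5,50,95]),X[m].mean())
for s in(-1,1):
    m=(abs(Y-s*.085)<.02)&(abs(X+.06)<.04)&(Z>.118)&(Z<.14);print("knob",m.sum(),X[m].mean(),Y[m].mean())
    m=(abs(Y-s*.085)<.03)&(X>-.03)&(X<.03)&(Z>.092)&(Z<.13);print("keeper",m.sum(),X[m].mean(),Y[m].mean(),np.nanmedian(Z[m]))
E
```

```text
t 30.6 pos in frame [-0.1211  0.0853] 0.2103 | az rad 0.001 then tool cm [-0.11 -0.03 10.23] dist 0.102 F [0.8 0.8 0.5] tilt [ 0.001  -0.0003]
handle z 543 [0.0965121  0.10221391 0.12379609] 0.006471171789612513
knob 57 -0.07467552177275939 -0.08320234550040327
keeper 490 0.004795518780435441 -0.08303778815548105 0.1011433581549752
knob 0 nan nan
keeper 507 0.004528487572680371 0.08449835168826164 0.10089933208068692<stdin>:8: RuntimeWarning: Mean of empty slice.
  ret = ret.dtype.type(ret / rcount)
```

```bash
python3 - <<'E'
from h import *
im,w=cloud("top")
o,a=FR["chest"];a=np.radians(a);dx,dy=w[...,0]-o[0],w[...,1]-o[1];X=dx*np.cos(a)+dy*np.sin(a);Y=-dx*np.sin(a)+dy*np.cos(a);Z=w[...,2]
for y in(-.05,.05):
  print(y,[round(float(np.nanmedian(Z[(abs(Y-y)<.01)&(abs(X-x)<.005)])),4) for x in(-.1,-.08,-.04,-.025,-.01,0,.01,.02,.03,.05,.07,.09,.1)])
E
```

```text
-0.05 [nan, nan, 0.0803, 0.0813, 0.0995, 0.0991, 0.0973, 0.0969, 0.0953, 0.0922, 0.0914, 0.0895, 0.0876]
0.05 [0.5712, nan, 0.0828, 0.0812, 0.1006, 0.0984, 0.0979, 0.0973, 0.0957, 0.0929, 0.0919, 0.0883, 0.0883]
  return np.nanmean(a, axis, out=out, keepdims=keepdims)
```

>>> drive_tool(
  rows=[
    {"tx": 0, "ty": 0, "tz": 0, "ax": 0, "ay": 0, "az": 0, "claw": 0},
    {"tx": 0, "ty": 0, "tz": 0, "ax": 0, "ay": 0, "az": 0, "claw": 0},
    {"tx": 0, "ty": 0, "tz": 0, "ax": 0, "ay": 0, "az": 0, "claw": 0},
    {"tx": 0, "ty": 0, "tz": 0, "ax": 0, "ay": 0, "az": 0, "claw": 0},
    {"tx": 0, "ty": 0, "tz": 0, "ax": 0, "ay": 0, "az": 0, "claw": 0},
    {"tx": 0, "ty": 0, "tz": 0, "ax": 0, "ay": 0, "az": 0, "claw": 0},
    {"tx": 0, "ty": 0, "tz": 0, "ax": 0, "ay": 0, "az": 0, "claw": 0},
    {"tx": 0, "ty": 0, "tz": 0, "ax": 0, "ay": 0, "az": 0, "claw": 0},
    {"tx": 0, "ty": 0, "tz": 0, "ax": 0, "ay": 0, "az": 0, "claw": 0},
    {"tx": 0, "ty": 0, "tz": 0, "ax": 0, "ay": 0, "az": 0, "claw": 0},
  ],
)

```text
time_s: 31.58
tcp_pos: [0.4167, -0.1671, 0.2096]
ee_rot: [[-0.999, -0.042, 0.0], [-0.042, 0.999, -0.0], [-0.0, -0.0, -1.0]]
wrist_force: [1.1, -0.3, -0.2]
gripper_width: 0.006
gripper_force: 0.0
```

```bash
cat >> h.py <<'E'
def lid():
    im,w=cloud("top")
    o,a=FR["chest"];a=np.radians(a);dx,dy=w[...,0]-o[0],w[...,1]-o[1];X=dx*np.cos(a)+dy*np.sin(a);Y=-dx*np.sin(a)+dy*np.cos(a);Z=w[...,2]
    for y in(-.05,.05): print(y,[round(float(np.nanmedian(Z[(abs(Y-y)<.01)&(abs(X-x)<.005)])),4) for x in(-.04,-.01,0,.02,.05,.09,.1)])
    for s in(-1,1):
        m=(abs(Y-s*.085)<.02)&(abs(X+.06)<.04)&(Z>.118)&(Z<.14)
        if m.sum(): print("knob",m.sum(),X[m].mean().round(4),Y[m].mean().round(4))
E
python3 -c "
from h import *
lid()"
```

```text
-0.05 [0.0813, 0.0878, 0.0872, 0.0876, 0.087, 0.087, 0.0869]
0.05 [0.0832, 0.0878, 0.0868, 0.0879, 0.0866, 0.0871, 0.0864]
knob 57 -0.0747 -0.0831
```

The lid was still sinking; it is now flat and shut. Next, the left bolt.

>>> drive_tool(
  rows=[
    {"tx": 0, "ty": 0, "tz": 3.5, "ax": 0, "ay": 0, "az": 0, "claw": 0},
    {"tx": 0, "ty": 0, "tz": 3.5, "ax": 0, "ay": 0, "az": 0, "claw": 0},
    {"tx": 0, "ty": 0, "tz": 3.2, "ax": 0, "ay": 0, "az": 0, "claw": 0},
    {"tx": 0, "ty": 0, "tz": 0, "ax": 0, "ay": 0, "az": 0, "claw": 0},
    {"tx": -1, "ty": 0, "tz": 0, "ax": 0, "ay": 0, "az": 0, "claw": 0},
    {"tx": -1, "ty": 0, "tz": 0, "ax": 0, "ay": 0, "az": 0, "claw": 0},
    {"tx": -0.8, "ty": 0, "tz": 0, "ax": 0, "ay": 0, "az": 0, "claw": 0},
    {"tx": -0.8, "ty": 0, "tz": 0, "ax": 0, "ay": 0, "az": 0, "claw": 0},
    {"tx": -0.8, "ty": 0, "tz": 0, "ax": 0, "ay": 0, "az": 0, "claw": 0},
    {"tx": -0.8, "ty": 0, "tz": 0, "ax": 0, "ay": 0, "az": 0, "claw": 0},
  ],
)

```text
time_s: 32.47
tcp_pos: [0.4695, -0.1649, 0.1084]
ee_rot: [[-0.999, -0.042, 0.001], [-0.042, 0.999, 0.0], [-0.001, 0.0, -1.0]]
wrist_force: [-2.1, 1.6, 2.8]
gripper_width: 0.008
gripper_force: 1.4
```

>>> drive_tool(
  rows=[
    {"tx": -0.4, "ty": 0, "tz": 0, "ax": 0, "ay": 0, "az": 0, "claw": 0},
    {"tx": 0, "ty": 0, "tz": 0, "ax": 0, "ay": 0, "az": 0, "claw": 0},
    {"tx": 0, "ty": 0, "tz": 0, "ax": 0, "ay": 0, "az": 0, "claw": 0},
  ],
)

```text
time_s: 32.72
tcp_pos: [0.4736, -0.1648, 0.1076]
ee_rot: [[-0.999, -0.042, 0.002], [-0.042, 0.999, -0.0], [-0.002, -0.0, -1.0]]
wrist_force: [-0.1, -1.1, 0.2]
gripper_width: 0.004
gripper_force: 0.0
```

```bash
python3 -c "
from h import *
go('chest',-.062,.085,.108)"
```

```text
t 32.7 pos in frame [-0.0629  0.0849] 0.1076 | az rad 0.0 then tool cm [-0.09  0.01 -0.04] dist 0.001 F [-0.1 -1.1  0.2] tilt [ 0.0018 -0.0001]
```

>>> drive_tool(
  rows=[
    {"tx": -0.2, "ty": 0, "tz": 0, "ax": 0, "ay": 0, "az": 0, "claw": 0},
    {"tx": -0.2, "ty": 0, "tz": 0, "ax": 0, "ay": 0, "az": 0, "claw": 0},
    {"tx": 0, "ty": 0, "tz": 0, "ax": 0, "ay": 0, "az": 0, "claw": 0},
    {"tx": 0, "ty": 0, "tz": 0, "ax": 0, "ay": 0, "az": 0, "claw": 0},
  ],
)

```text
time_s: 33.05
tcp_pos: [0.4744, -0.1647, 0.1072]
ee_rot: [[-0.999, -0.041, -0.005], [-0.041, 0.999, 0.0], [0.005, 0.0, -1.0]]
wrist_force: [-5.1, 0.3, 4.1]
gripper_width: 0.007
gripper_force: 2.6
```

>>> drive_tool(
  rows=[
    {"tx": -0.2, "ty": 0, "tz": 0, "ax": 0, "ay": 0, "az": 0, "claw": 0},
    {"tx": -0.1, "ty": 0, "tz": 0, "ax": 0, "ay": 0, "az": 0, "claw": 0},
    {"tx": 0, "ty": 0, "tz": 0, "ax": 0, "ay": 0, "az": 0, "claw": 0},
    {"tx": 0, "ty": 0, "tz": 0, "ax": 0, "ay": 0, "az": 0, "claw": 0},
  ],
)

```text
time_s: 33.38
tcp_pos: [0.4745, -0.1647, 0.107]
ee_rot: [[-0.999, -0.041, -0.011], [-0.041, 0.999, 0.001], [0.011, 0.001, -1.0]]
wrist_force: [-10.0, 0.6, 7.5]
gripper_width: 0.005
gripper_force: 5.3
```

>>> drive_tool(
  rows=[
    {"tx": 2.5, "ty": 0, "tz": 0, "ax": 0, "ay": 0, "az": 0, "claw": 0},
    {"tx": 3.5, "ty": 0, "tz": -3, "ax": 0, "ay": 0, "az": 0, "claw": 0},
    {"tx": 0.5, "ty": -3.4, "tz": 0, "ax": 0, "ay": 0, "az": 0, "claw": 0},
    {"tx": 0, "ty": -3.4, "tz": 0, "ax": 0, "ay": 0, "az": 0, "claw": 0},
    {"tx": 0, "ty": -3.4, "tz": 0, "ax": 0, "ay": 0, "az": 0, "claw": 0},
    {"tx": 0, "ty": -3.4, "tz": 0, "ax": 0, "ay": 0, "az": 0, "claw": 0},
    {"tx": 0, "ty": -3.3, "tz": 0, "ax": 0, "ay": 0, "az": 0, "claw": 0},
    {"tx": 0, "ty": 0, "tz": 0, "ax": 0, "ay": 0, "az": 0, "claw": 0},
    {"tx": 0, "ty": 0, "tz": 0, "ax": 0, "ay": 0, "az": 0, "claw": 0},
  ],
)

```text
time_s: 34.13
tcp_pos: [0.4252, -0.3376, 0.1343]
ee_rot: [[-0.999, -0.039, 0.001], [-0.039, 0.999, -0.0], [-0.001, -0.0, -1.0]]
wrist_force: [-0.4, 0.8, -0.4]
gripper_width: 0.004
gripper_force: 0.0
```

```bash
python3 -c "
from h import *
go('chest',-.121,-.084,.108);lid()"
```

```text
t 34.1 pos in frame [-0.1185 -0.0857] 0.1343 | az rad -0.003 then tool cm [0.25 0.17 2.63] dist 0.026 F [-0.4  0.8 -0.4] tilt [ 0.0007 -0.0003]
-0.05 [nan, nan, nan, nan, 0.0871, 0.0872, 0.0866]
0.05 [0.4801, 0.458, nan, nan, 0.0852, 0.0866, 0.0874]
knob 39 -0.0455 0.0874
  return np.nanmean(a, axis, out=out, keepdims=keepdims)
```

>>> drive_tool(
  rows=[
    {"tx": 0, "ty": 0.2, "tz": 1.3, "ax": 0, "ay": 0, "az": 0, "claw": 0},
    {"tx": 0, "ty": 0, "tz": 1.3, "ax": 0, "ay": 0, "az": 0, "claw": 0},
    {"tx": 0, "ty": 0, "tz": 0, "ax": 0, "ay": 0, "az": 0, "claw": 0},
    {"tx": -1, "ty": 0, "tz": 0, "ax": 0, "ay": 0, "az": 0, "claw": 0},
    {"tx": -1, "ty": 0, "tz": 0, "ax": 0, "ay": 0, "az": 0, "claw": 0},
    {"tx": -0.8, "ty": 0, "tz": 0, "ax": 0, "ay": 0, "az": 0, "claw": 0},
    {"tx": -0.8, "ty": 0, "tz": 0, "ax": 0, "ay": 0, "az": 0, "claw": 0},
    {"tx": -0.8, "ty": 0, "tz": 0, "ax": 0, "ay": 0, "az": 0, "claw": 0},
    {"tx": -0.8, "ty": 0, "tz": 0, "ax": 0, "ay": 0, "az": 0, "claw": 0},
    {"tx": -0.2, "ty": 0, "tz": 0, "ax": 0, "ay": 0, "az": 0, "claw": 0},
  ],
)

```text
time_s: 35.02
tcp_pos: [0.4805, -0.3318, 0.1088]
ee_rot: [[-0.999, -0.042, 0.001], [-0.042, 0.999, -0.001], [-0.001, -0.001, -1.0]]
wrist_force: [-2.4, -1.0, 1.7]
gripper_width: 0.006
gripper_force: 1.1
```

>>> drive_tool(
  rows=[
    {"tx": -0.2, "ty": 0, "tz": 0, "ax": 0, "ay": 0, "az": 0, "claw": 0},
    {"tx": -0.2, "ty": 0, "tz": 0, "ax": 0, "ay": 0, "az": 0, "claw": 0},
    {"tx": -0.2, "ty": 0, "tz": 0, "ax": 0, "ay": 0, "az": 0, "claw": 0},
    {"tx": 0, "ty": 0, "tz": 0, "ax": 0, "ay": 0, "az": 0, "claw": 0},
    {"tx": 0, "ty": 0, "tz": 0, "ax": 0, "ay": 0, "az": 0, "claw": 0},
  ],
)

```text
time_s: 35.43
tcp_pos: [0.4812, -0.3316, 0.1087]
ee_rot: [[-0.999, -0.041, -0.008], [-0.041, 0.999, 0.001], [0.008, 0.002, -1.0]]
wrist_force: [-9.5, -1.1, 6.3]
gripper_width: 0.006
gripper_force: 4.7
```

```bash
python3 -c "
from h import *
go('chest',-.062,-.084,.108)"
```

```text
t 35.4 pos in frame [-0.0623 -0.0821] 0.1087 | az rad -0.001 then tool cm [-0.03 -0.19  0.07] dist 0.002 F [-9.5 -1.1  6.3] tilt [-0.0077  0.0013]
```

Both bolts are at their stops. Back off, lift away and check.

>>> drive_tool(
  rows=[
    {"tx": 2.5, "ty": 0, "tz": 0, "ax": 0, "ay": 0, "az": 0, "claw": 0},
    {"tx": 3.5, "ty": 0, "tz": -1, "ax": 0, "ay": 0, "az": 0, "claw": 0},
    {"tx": 0, "ty": 0, "tz": -4, "ax": 0, "ay": 0, "az": 0, "claw": 0},
    {"tx": 0, "ty": 0, "tz": -4, "ax": 0, "ay": 0, "az": 0, "claw": 0},
    {"tx": 2, "ty": -3, "tz": 0, "ax": 0, "ay": 0, "az": 0, "claw": 0},
    {"tx": 2, "ty": -3, "tz": 0, "ax": 0, "ay": 0, "az": 0, "claw": 0},
    {"tx": 2, "ty": -3, "tz": 0, "ax": 0, "ay": 0, "az": 0, "claw": 0},
    {"tx": 2, "ty": -3, "tz": 0, "ax": 0, "ay": 0, "az": 0, "claw": 0},
    {"tx": 2, "ty": -3, "tz": 0, "ax": 0, "ay": 0, "az": 0, "claw": 0},
    {"tx": 0, "ty": 0, "tz": 0, "ax": 0, "ay": 0, "az": 0, "claw": 0},
  ],
)

```text
time_s: 36.27
tcp_pos: [0.3291, -0.4922, 0.1983]
ee_rot: [[-0.999, -0.036, 0.001], [-0.036, 0.999, -0.002], [-0.001, -0.002, -1.0]]
wrist_force: [0.4, -0.4, 0.5]
gripper_width: 0.004
gripper_force: 0.0
```

```bash
python3 -c "
from h import *
lid();im,w=cloud('top');save('top9',im[100:340,100:460].repeat(2,0).repeat(2,1))"
```

```text
-0.05 [0.081, 0.087, 0.0879, 0.0876, 0.0867, 0.087, 0.0878]
0.05 [0.0811, 0.088, 0.0868, 0.0877, 0.0865, 0.0876, 0.0865]
knob 57 -0.0435 -0.0833
knob 52 -0.044 0.0863
```

View pics/top9.png

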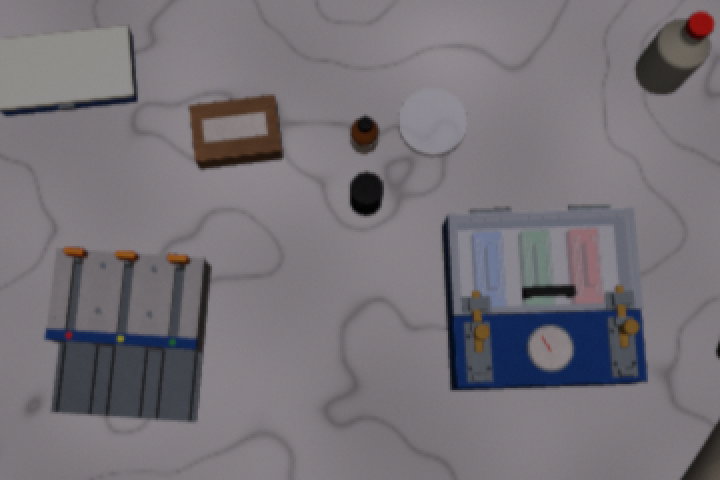

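The picture shows the dock empty, three magazines under the shut lid at (488,265), (535,265) and (583,265), both bolts through their keepers with knobs at (482,332) and (630,327), and the other things on the bench in place.

```bash
python3 -c "
from h import *
print(finish_job())"
```

```text
the job is handed in; nothing more can be done
None
```

The job is done and handed in at about 36 s: the red, green and blue magazines stand side by side in the chest (bay 1 was empty), the lid is shut, and both bolts are home at their stops.

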